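# Put the machine-shop kit back on its shadow pads

### The arm

A 6-joint arm with a two-finger parallel gripper is mounted at the origin on the work surface. World frame = base frame: x ahead of the robot, y to its left, z up, the work surface at z = 0. Lengths are in mm, angles in rad, forces in N, time in s.
With the tool pointing down it reaches from about 350 to 975 mm from the base axis. Payload 7.1 kg.
Tool frame: the origin (TCP) lies on the centre line of the jaws, within the pads' length; the fingertips stand 17 mm ahead of it and the grasp point (between the pads) lies 2 mm behind it; z points along the fingers, y is the direction in which the jaws open and shut (so a half turn about z gives the same grasp; the last joint's range is limited). The gripper opens to 88 mm and grips with 3 to 60 N. Pads are 20 mm wide; open, the fingers measure 115 mm over their backs; the gripper's body (75 mm by 178 mm) begins 61 mm behind the grasp point.
Start: joints at [1.251, 0.423, 1.63, -0, 1.089, -0.019], TCP at [185.146, 596.93, 239.675] pointing down, gripper open.
Joint ranges: [-3, 3], [-0.9, 2.11], [0.09, 2.58], [-1.31, 4.45], [0.11, 2.69], [-2.54, 2.54]. Speed limits (rad/s): [2.39, 2.39, 3.01, 3.14, 3.14, 3.14].

### API

Orientations are given as a rotation vector (axis times angle).
In Python, from workcell import ctrl, imaging, workorder gives the robot as it stands. The module is installed in compiled form; this text tells all that it offers.
- The arm moves only by the shell command python3 -m crank 'ROWS' [OPENING]. ROWS is JSON, a list of rows, each an object with "travel": the shift along the tool's x, y, z as a fraction of full scale, a list of three; "turn": the turn about the tool's z as a fraction of full scale. In form: [{"travel": [dx, dy, dz], "turn": turn}, ...]. A call has 1 to 20 rows; each row shifts and turns the pose as measured when the row begins, along the tool's axes as they then stand; what a row does not reach is not made up. Full scale, the value 1, is 5 cm for a shift and 0.1 rad for a turn. A row lasts 1/10 s, in which the tool goes at most 50 mm and 8.59 degrees, less where a joint would pass 70% of its speed; a pose out of reach is approached as far as the arm can. A call with a number of a shift or a turn outside -1 to 1 is refused whole. A call with a gripper value outside its range is refused whole. OPENING is the gripper command: -1 is shut, 1 is fully open, values between are in proportion, set as the call begins (- or left out, the last holds). The fingers move at their own pace and stop on an object; the grip force is fixed at half the most. Time passes only in rows, so rows that do not move let the fingers close. It gives the time, the measured TCP pose, the force and the opening at its end, in the units of the state.
- ctrl.get_obs(): the state, without advancing time (a new reading comes with each control period).
- imaging.get_image(name): name is "scene" or "side" or "wrist"; returns the picture (400x640x3 uint8, blue, green, red); there is no depth.
- imaging.camera_info(name): a dict with "camera_matrix" (3x3 intrinsics, pixels), "rvec" (rotation vector, rad) and "tvec" (3), from world to camera coordinates, as OpenCV has them. Camera axes: x right, y down, z forward; pixel columns grow to the right and rows downward; lengths in mm; the calibration is good to about 2 mm. A picture is of the moment at which its call begins: read the wrist's pose just before it. camera_info takes no time and is no camera call; for the wrist camera it gives the pose at the moment of the call.
- workorder.close_job(): hands the job in, once; it reports no verdict.
The state is a dict: "t": time; "qpos": joint angles; "qvel": joint speeds; "joint_torque": joint torques, N m; "ee_pos": TCP position; "orientation": TCP orientation; "ft_force": force on the tool from outside, world axes, zero at the start; "moment": the same for the moment, N m; "width": finger opening in mm.
Only numpy, scipy, OpenCV 4.12 (cv2) and the standard library are available. Lean on these libraries where they do the work, as an engineer would, in place of code of your own. Each camera call takes 0.05 s, during which the arm holds its last target.

### The job

The lesson is over: put the drill chuck, the V-block, the T-handled chuck key and the engineer's square back, each on the white pad that carries its own black silhouette, squarely on the silhouette and pointing the same way as it (the chuck standing up, the others lying flat as they are now). Set each one down rather than dropping it, and leave the little tin and the dowel end where they stand.

Things in the scene. Friction and masses are not known exactly. Their poses are not given: they have to be found in the camera images.
- chuck_mid (a point): Steel drill chuck standing upright on its flat back with its nose up: a round body 46 mm in diameter from 3 to 40 mm height, then a tapering nose, 60 mm high in all; about 0.4 kg. This point is on its axis, half-way up (30 mm above its underside); z up. Grip it across the body.
- vblock_mid (a point): Steel V-block, a rectangular block 60 mm long (along its x), 40 mm wide (y) and 40 mm high, with a V groove 28 mm wide along x in its top; about 0.5 kg. Point at the centre of the block, 20 mm above its underside; z up. Grip it across the 40 mm width. Both ends are alike.
- key_mid (a point): Steel T-handled chuck key lying flat: a round shaft 14 mm in diameter along its x and a round crossbar 14 mm in diameter, 70 mm long, along its y. About 0.2 kg. Point on the shaft's axis, 7 mm above the underside, 42 mm from the crossbar's axis; +x points away from the crossbar to the tip, which is 58 mm from this point (its last 16 mm a 10 mm square). Grip across the shaft (along y) here.
- square_mid (a point): Steel engineer's square (L shape) lying flat: stock 90 mm long (along its y), 16 mm wide (x), 16 mm high; from the stock's -y end a blade 20 mm wide, 4 mm thick, flush with the underside, runs 70 mm beyond the stock in +x. About 0.2 kg. Point at the centre of the stock, 8 mm above the underside. Grip across the stock's 16 mm width (along x) here.
- spot_chuck (a point): White board pad fixed to the bench, 122 x 104 x 6 mm (along its x, y, z), with the solid black silhouette of the drill chuck (a disc), drawn 3 mm larger all round. Point at the centre of the disc and of the pad, on the pad's top surface (6 mm above the bench); z up.
- spot_vblock (a point): White board pad fixed to the bench, 122 x 104 x 6 mm (along its x, y, z), with the solid black silhouette of the V-block (a 60 x 40 mm rectangle), drawn 3 mm larger all round. Point at the centre of the rectangle and of the pad, on the pad's top surface (6 mm above the bench); x along the 60 mm length. The block may lie either end round.
- spot_key (a point): White board pad fixed to the bench, 122 x 104 x 6 mm (along its x, y, z), with the solid black silhouette of the chuck key (a T), drawn 3 mm larger all round. Point on the pad's top surface (6 mm above the bench) where the T's crossbar axis and shaft axis meet, 46.5 mm from the pad's centre in -x; x runs along the shaft's silhouette towards the tip. The key's point belongs at x = +42 mm, y = 0 from here, its x axis along this x.
- spot_square (a point): White board pad fixed to the bench, 122 x 104 x 6 mm (along its x, y, z), with the solid black silhouette of the engineer's square (an L), drawn 3 mm larger all round. Point on the pad's top surface (6 mm above the bench) at the L's outer corner (of the true shape), at -43, -45 mm in x, y from the pad's centre; x along the blade, y along the stock. The square's point belongs at x = +8 mm, y = +45 mm from here, its axes along these.
- tin_mid (a point): Bystander: small closed aluminium tin, 38 mm in diameter, 55 mm high, loose, standing among the tools and pads. Point at its centre.
- dowel_mid (a point): Bystander: short round end of wooden dowel, 40 mm in diameter, 32 mm high, loose, standing among the tools and pads. Point at its centre. (A fixed wooden bench stop, 26 mm square and 28 mm high, also stands among them, always more than 100 mm from the centre of any tool or pad.)
Things that resemble listed ones, but are neither listed nor needed, are in the scene too. Leave any brown or orange look-alike of the part that bears square_mid alone.

How it is judged (in metres and radians):
At the end, for the whole second after the job is handed in: All four tools released, at rest and level on their own pads, at resting height (4 mm), within 12 mm along each silhouette axis of the place drawn; V-block, key and square within 0.26 rad (15 deg) of the silhouette's direction, key and square the right way round (x of chuck_mid in the frame of spot_chuck between -0.012 and 0.012 m and y of chuck_mid in the frame of spot_chuck between -0.012 and 0.012 m and z of chuck_mid in the frame of spot_chuck between 0.026 and 0.034 m and angle between each of chuck_mid, vblock_mid, key_mid, square_mid's own z axis and vertical below 0.1 rad and linear speed of each of chuck, vblock, key, square below 0.02 m/s and x of vblock_mid in the frame of spot_vblock between -0.012 and 0.012 m and y of vblock_mid in the frame of spot_vblock between -0.012 and 0.012 m and z of vblock_mid in the frame of spot_vblock between 0.016 and 0.024 m and angle between the x axis of vblock_mid and the x axis of spot_vblock, either way round below 0.26 rad and x of key_mid in the frame of spot_key between 0.03 and 0.054 m and y of key_mid in the frame of spot_key between -0.012 and 0.012 m and z of key_mid in the frame of spot_key between 0.003 and 0.011 m and angle between the x axis of key_mid and the x axis of spot_key, either way round below 0.26 rad and x of square_mid in the frame of spot_square between -0.004 and 0.02 m and y of square_mid in the frame of spot_square between 0.033 and 0.057 m and z of square_mid in the frame of spot_square between 0.004 and 0.012 m and angle between the x axis of square_mid and the x axis of spot_square, either way round below 0.26 rad and x of spot_key in the frame of key_mid below -0.02 m and y of spot_square in the frame of square_mid below -0.02 m); the robot touches nothing.
It fails at once if a tool is dropped (falls free faster than 0.7 m/s, a fall of about 25 mm) ((linear speed of chuck above 0.7 m/s and contact force between chuck and the fingers below 0.05 N) or (linear speed of vblock above 0.7 m/s and contact force between vblock and the fingers below 0.05 N) or (linear speed of key above 0.7 m/s and contact force between key and the fingers below 0.05 N) or (linear speed of square above 0.7 m/s and contact force between square and the fingers below 0.05 N)).
It fails at once if the tin is moved more than 25 mm or knocked over (distance of tin_mid from where it was at the start of the episode above 0.025 m or angle between tin_mid's own z axis and vertical above 0.5 rad).
It fails at once if the dowel end is moved more than 25 mm or knocked over (distance of dowel_mid from where it was at the start of the episode above 0.025 m or angle between dowel_mid's own z axis and vertical above 0.5 rad).
It also fails if it takes over 118 s, if anything falls off the work surface, if the arm or the gripper's body presses on something with over 40 N, if the wrist force passes 120 N, or if a joint passes its speed limit or range.

## Working session

There is one attempt and no reset: what is moved stays moved. The work goes in short steps, Python scripts to look and compute and a shell command to move; the robot and the scene stay as the last step left them, time stands still between calls to the robot, and variables do not carry over. Pictures are saved under pics/ and viewed, and the job is handed in when it is done.

```bash
mkdir -p pics; cat > h.py <<'E'
import numpy as np, cv2, sys
from workcell import ctrl, imaging, workorder
def grab(n,f):
    im=imaging.get_image(n); cv2.imwrite(f'pics/{f}.png',im); return im
def ray(n,z,pts,ci=None):
    ci=ci or imaging.camera_info(n)
    K=np.array(ci['camera_matrix'],float);R=cv2.Rodrigues(np.array(ci['rvec'],float))[0];t=np.array(ci['tvec'],float).reshape(3)
    c=-R.T@t; out=[]
    for i,p in enumerate(pts):
        d=R.T@np.linalg.inv(K)@np.array([p[0],p[1],1.])
        zz=z[i] if np.ndim(z) else z
        out.append(c+d*(zz-c[2])/d[2])
    return np.array(out)
def proj(n,P,ci=None):
    ci=ci or imaging.camera_info(n)
    return cv2.projectPoints(np.array(P,float).reshape(-1,1,3),np.array(ci['rvec'],float),np.array(ci['tvec'],float),np.array(ci['camera_matrix'],float),None)[0].reshape(-1,2)
E
python3 - <<'E'
from h import *
np.set_printoptions(precision=2,suppress=True)
for n in ['scene','side','wrist']:
    grab(n,n+'0'); ci=imaging.camera_info(n); R=cv2.Rodrigues(np.array(ci['rvec'],float))[0]; print(n,np.array(ci['camera_matrix']).tolist(),-R.T@np.array(ci['tvec']).reshape(3)); print(R)
print(ctrl.get_obs())
E
```

```text
scene [[508.889642636432, 0.0, 319.1694487609697], [0.0, 508.889642636432, 198.0671409782035], [0.0, 0.0, 1.0]] [1672.03  221.02  868.9 ]
[[-0.15  0.99 -0.02]
 [ 0.54  0.07 -0.84]
 [-0.83 -0.14 -0.55]]
side [[363.73024693980886, 0.0, 315.3904903902028], [0.0, 363.73024693980886, 201.25565850617724], [0.0, 0.0, 1.0]] [ 113.52 -546.69  738.75]
[[ 0.86 -0.51  0.01]
 [-0.37 -0.64 -0.67]
 [ 0.35  0.57 -0.74]]
wrist [[307.0727899003661, 0.0, 324.7887532298169], [0.0, 307.0727899003661, 196.6977403124064], [0.0, 0.0, 1.0]] [104.44 623.2  385.19]
[[ 0.3   0.95 -0.  ]
 [ 0.91 -0.28  0.3 ]
 [ 0.29 -0.09 -0.95]]
{'t': 0.15, 'qpos': array([ 1.25,  0.42,  1.63,  0.  ,  1.09, -0.02]), 'qvel': array([-0., -0., -0.,  0.,  0., -0.]), 'joint_torque': array([  0.  , -54.5 , -27.39,   0.06,   0.02,  -0.  ]), 'ee_pos': array([185.02, 596.56, 239.06]), 'orientation': array([-0.47, -3.11,  0.  ]), 'ft_force': array([ 0.13, -0.4 ,  0.62]), 'moment': array([ 0.  , -0.04, -0.  ]), 'width': 87.81525352816861}
```

View pics/scene0.png

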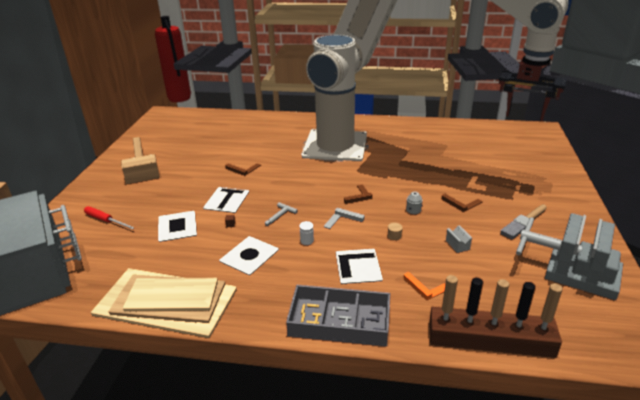

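View pics/side0.png

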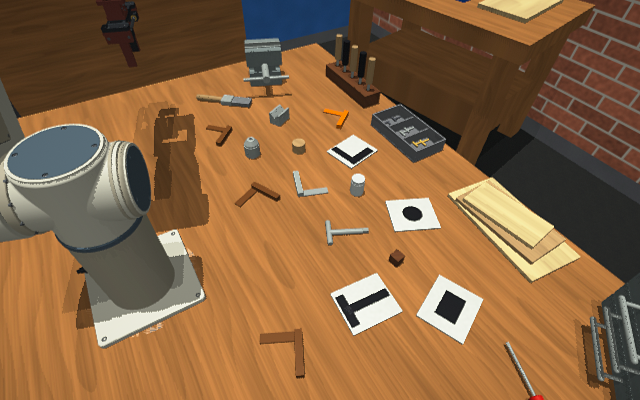

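View pics/wrist0.png

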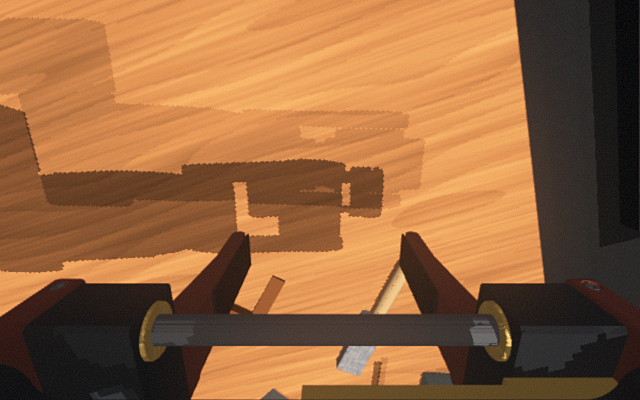

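Seen in the scene picture:
- Square: the grey L at (345,216). Its look-alikes are brown at (243,169), (357,194) and (462,202), and orange at (425,287). I choose the grey one.
- Key: grey T at (281,213).
- Chuck: (414,202).
- V-block: (459,238).
- Tin: (306,233).
- Dowel: (395,231).
- Bench stop: (230,221).
- Pads: T (227,199), rectangle (177,226), disc (250,254), L (358,266).

Next I'll take close crops.

```bash
python3 - <<'E'
import cv2
a=cv2.imread('pics/scene0.png');b=cv2.imread('pics/side0.png')
def c(im,x0,y0,x1,y1,s,f): cv2.imwrite(f'pics/{f}.png',cv2.resize(im[y0:y1,x0:x1],None,fx=s,fy=s,interpolation=cv2.INTER_CUBIC))
c(a,150,180,310,290,5,'s1'); c(a,260,180,420,290,5,'s2'); c(a,330,180,490,290,5,'s3')
c(b,320,180,480,300,5,'d1'); c(b,320,260,480,350,5,'d2'); c(b,200,90,360,210,5,'d3');c(b,280,120,440,240,5,'d4')
E
```

```text
(no output)
```

View pics/s1.png

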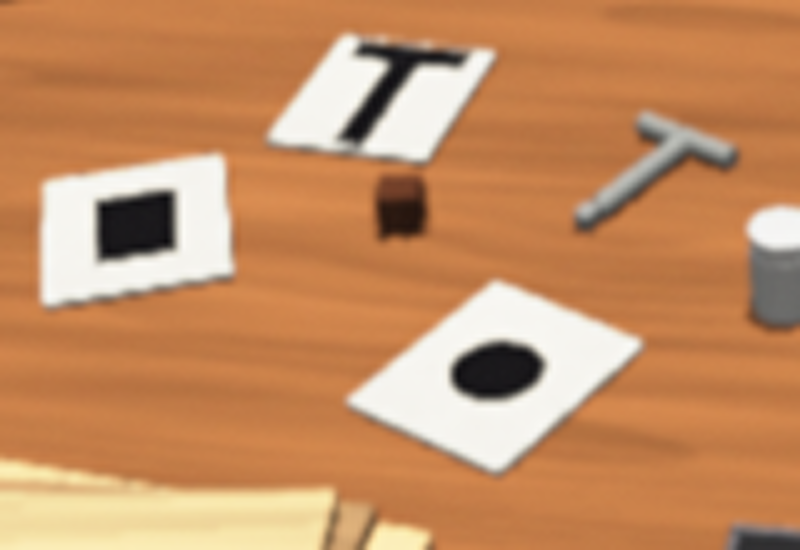

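View pics/s2.png

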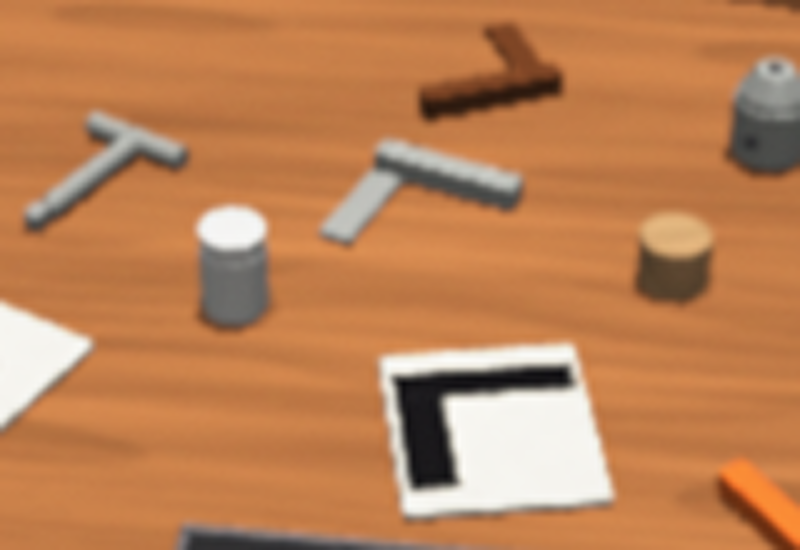

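View pics/s3.png

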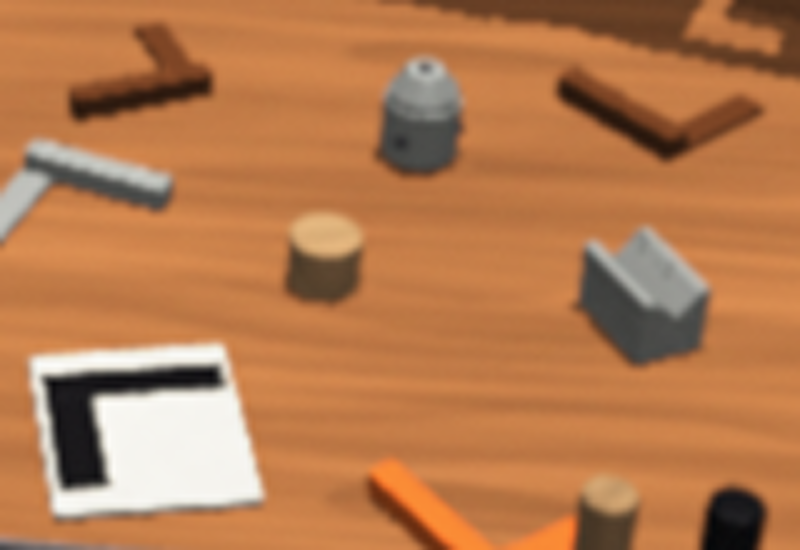

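View pics/d1.png

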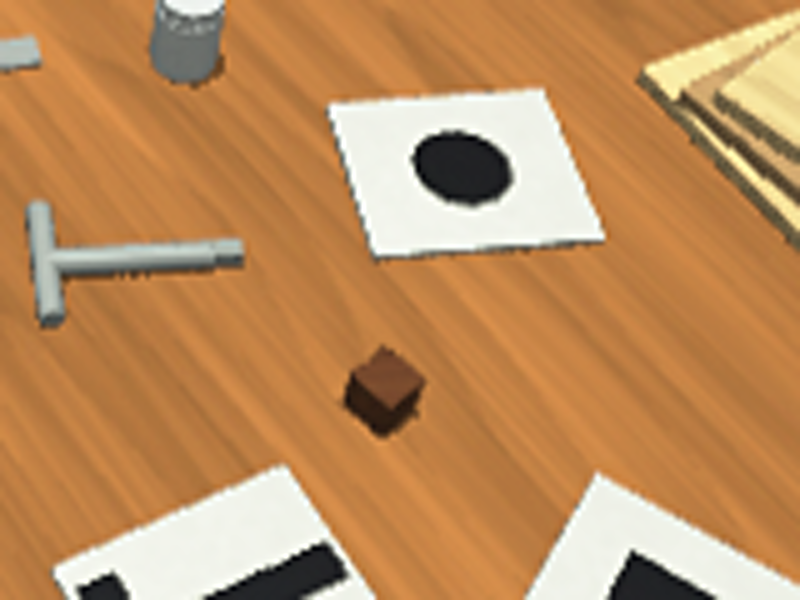

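View pics/d2.png

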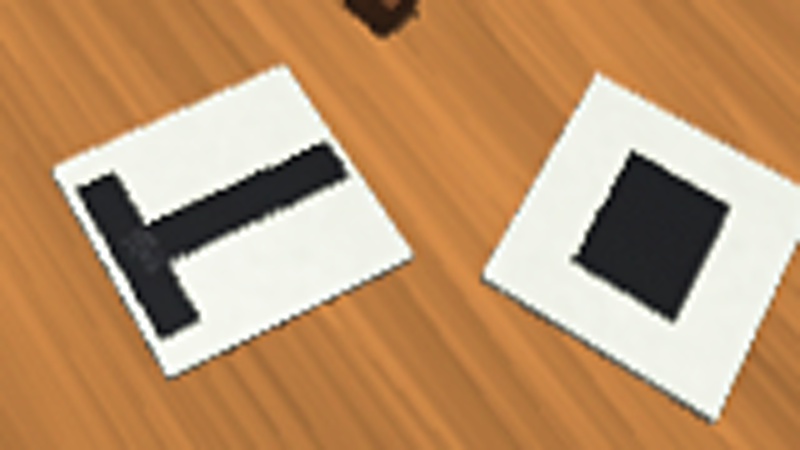

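View pics/d3.png

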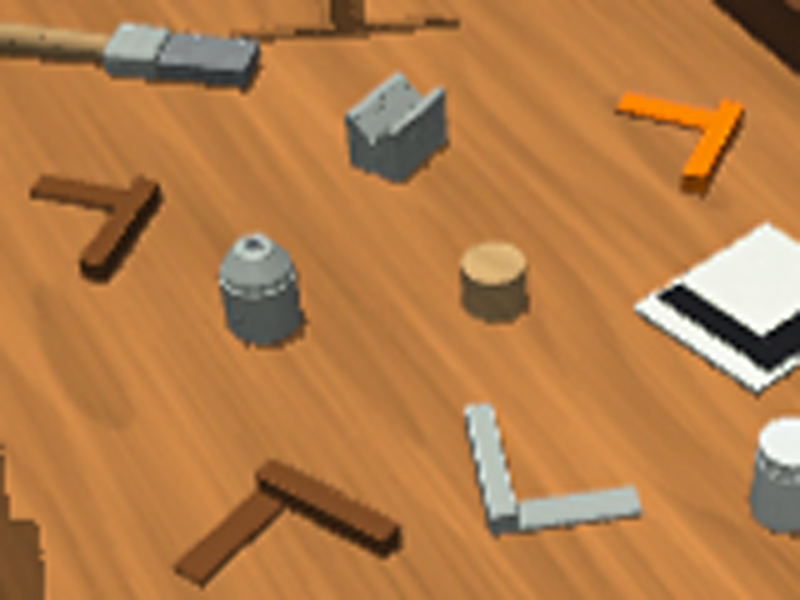

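View pics/d4.png

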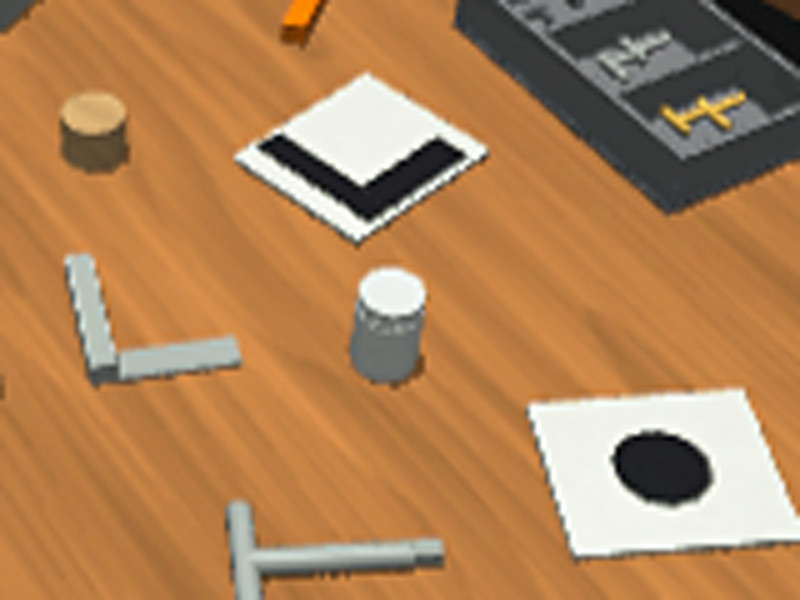

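```bash
cat > m.py <<'E'
from h import *
np.set_printoptions(precision=1,suppress=True)
off=dict(s1=(150,180),s2=(260,180),s3=(330,180),d1=(320,180),d2=(320,260),d3=(200,90),d4=(280,120))
def px(c,pts): return (np.array(pts,float)+.5)/5-.5+np.array(off[c])
C=dict(s=imaging.camera_info('scene'),d=imaging.camera_info('side'))
def W(c,z,pts): return ray(None,z,px(c,pts),C[c[0]])[:,:2]
E
python3 - <<'E'
from m import *
def sides(n,c,z,pts):
    w=W(c,z,pts); print(n,c,w.tolist() and w.round(1).tolist(),'sides',np.linalg.norm(np.roll(w,-1,0)-w,axis=1),'mean',w.mean(0))
sides('Tpad','s1',6,[(343,33),(497,50),(428,163),(266,140)])
sides('Tpad','d2',6,[(285,65),(413,255),(170,372),(55,170)])
sides('rpad','s1',6,[(42,183),(222,155),(235,275),(43,305)])
sides('rect','s1',6,[(97,202),(174,191),(176,248),(98,260)])
sides('rect','d2',6,[(632,152),(728,207),(675,322),(574,260)])
sides('dpad','s1',6,[(497,281),(643,345),(497,473),(346,402)])
sides('dpad','d1',6,[(330,105),(545,90),(605,238),(377,254)])
sides('disc','s1',6,[(497,371)]);sides('disc','d1',6,[(463,168)])
sides('Lpad','s2',6,[(380,355),(574,345),(613,497),(407,517)])
sides('Lpad','d4',6,[(367,73),(488,152),(358,238),(235,157)])
sides('L','s2',6,[(393,378),(573,367),(576,384),(443,395),(458,484),(413,488)])
sides('L','d4',6,[(367,219),(257,146),(278,135),(366,187),(440,138),(466,153)])
sides('tin','s2',55,[(232,229)]);sides('tin','d4',55,[(392,294)])
sides('dow','s3',32,[(326,236)]);sides('dow','d3',32,[(493,263)])
sides('chuck nose','s3',60,[(425,68)]);sides('chucknose','d3',60,[(254,243)])
sides('stop top','s1',28,[(402,190)]);sides('stop','d1',28,[(386,377)])
sides('vb','s3',40,[(592,243),(645,229),(708,291),(652,309)]) # top
sides('vb','d3',40,[(402,75),(445,92),(398,137),(349,118)])
sides('vbbottom','s3',0,[(638,362)])
sides('key','s1',7,[(643,120),(735,156),(690,140),(586,215)])
sides('key','d1',7,[(38,205),(50,320),(45,260),(240,253)])
sides('sq top','s2',16,[(378,160),(388,142),(522,178),(517,195)])
sides('sq blade end','s2',4,[(321,234),(346,242)])
sides('sq top','d3',16,[(490,405),(516,514),(492,525),(466,408)])
sides('sq blade end','d3',4,[(635,487),(640,508)])
sides('brown','d3',16,[(270,463),(400,530)])
sides('brown2','d3',16,[(150,180),(100,272)])
E
```

```text
Tpad s1 [[337.1, -338.9], [345.5, -233.3], [474.3, -240.4], [462.5, -346.3]] sides [105.9 129.1 106.6 125.6] mean [ 404.8 -289.7]
Tpad d2 [[468.2, -245.0], [459.3, -347.4], [340.3, -336.8], [347.9, -236.5]] sides [102.8 119.4 100.5 120.6] mean [ 403.9 -291.4]
rpad s1 [[522.7, -464.4], [481.3, -367.3], [595.4, -316.9], [635.3, -414.3]] sides [105.6 124.8 105.2 123.3] mean [ 558.7 -390.7]
rect s1 [[537.3, -423.6], [520.9, -382.3], [575.1, -359.9], [591.6, -400.2]] sides [44.4 58.6 43.6 59.1] mean [ 556.2 -391.5]
rect d2 [[575.8, -358.9], [593.2, -399.7], [535.1, -426.0], [517.6, -384.0]] sides [44.4 63.8 45.4 63.4] mean [ 555.4 -392.1]
dpad s1 [[582.4, -167.8], [627.9, -73.7], [738.3, -124.7], [694.3, -219.0]] sides [104.5 121.6 104.1 123.1] mean [ 660.7 -146.3]
dpad d1 [[625.7, -76.8], [735.7, -127.1], [691.3, -220.5], [583.1, -170.0]] sides [120.9 103.4 119.5 102.5] mean [ 659.  -148.6]
disc s1 [[659.3, -146.5]] sides [0.] mean [ 659.3 -146.5]
disc d1 [[659.1, -147.8]] sides [0.] mean [ 659.1 -147.8]
Lpad s2 [[616.9, 81.2], [595.4, 183.3], [712.9, 210.2], [740.5, 110.4]] sides [104.4
[... 1347 characters left out ...]
-100.3]
key d1 [[450.2, -57.4], [417.1, -122.0], [434.5, -89.5], [522.5, -135.1]] sides [ 72.5  36.9  99.1 106.1] mean [ 456.1 -101. ]
sq top s2 [[449.3, 58.6], [430.0, 62.1], [457.5, 144.0], [474.8, 142.5]] sides [19.7 86.4 17.4 87.7] mean [452.9 101.8]
sq blade end s2 [[510.0, 33.4], [515.9, 48.7]] sides [16.4 16.4] mean [512.9  41. ]
sq top d3 [[469.9, 137.2], [440.5, 54.0], [425.2, 53.3], [456.7, 141.8]] sides [88.2 15.3 93.9 14. ] mean [448.1  96.6]
sq blade end d3 [[514.4, 48.9], [508.2, 33.6]] sides [16.5 16.5] mean [511.3  41.2]
brown d3 [[340.4, 156.7], [380.2, 74.8]] sides [91.1 91.1] mean [360.3 115.8]
brown2 d3 [[379.9, 435.8], [317.9, 362.3]] sides [96.1 96.1] mean [348.9 399.1]
```

I chose the four grey tools; the two camera views agree to about 2–4 mm. Next is a helper that works out the remaining distance in tool units. I'll take the chuck first.

```bash
cat > go.py <<'E'
import sys; from h import *
def go(x,y,z,yaw=None):
    o=ctrl.get_obs(); R=cv2.Rodrigues(np.array(o['orientation'],float))[0]; p=np.array(o['ee_pos'])
    a=np.degrees(np.arctan2(R[1,1],R[0,1])); t=0
    if yaw is not None:
        d=(yaw-a+180)%360-180; t=-np.radians(d)
        c,s=np.cos(t),np.sin(t); R2=R@np.array([[c,-s,0],[s,c,0],[0,0,1]])
    else: R2=R
    v=R2.T@(np.array([x,y,z])-p)
    print('t %.2f pos %s Yang %.1f tilt %.3f w %.1f F %s q6 %.2f'%(o['t'],p.round(1),a,np.arccos(-R[2,2]),o['width'],np.round(o['ft_force'],1),o['qpos'][5]))
    print('turn(0.1rad) %.2f  then travel units(50mm) %s'%(t/.1,(v/50).round(3)))
a=[float(v) for v in sys.argv[1:]]
go(*a)
E
python3 go.py 392 286.6 150
```

```text
t 0.15 pos [185.  596.6 239.1] Yang 72.8 tilt 0.001 w 87.8 F [ 0.1 -0.4  0.6] q6 -0.02
turn(0.1rad) 0.00  then travel units(50mm) [-5.79  -4.692  1.787]
```

```bash
python3 -m crank '[{"travel":[-0.58,-0.47,0.18],"turn":0},{"travel":[-0.58,-0.47,0.18],"turn":0},{"travel":[-0.58,-0.47,0.18],"turn":0},{"travel":[-0.58,-0.47,0.18],"turn":0},{"travel":[-0.58,-0.47,0.18],"turn":0},{"travel":[-0.58,-0.47,0.18],"turn":0},{"travel":[-0.58,-0.47,0.18],"turn":0},{"travel":[-0.58,-0.47,0.18],"turn":0},{"travel":[-0.58,-0.47,0.18],"turn":0},{"travel":[-0.58,-0.47,0.18],"turn":0},{"travel":[0,0,0],"turn":0},{"travel":[0,0,0],"turn":0}]' 1; python3 go.py 392 286.6 150;python3 -c "
from h import *
grab('wrist','w1')"
```

```text
t: 1.35
ee_pos: [398.5, 275.8, 144.1]
orientation: [-0.467, -3.105, -0.001]
ft_force: [-1.0, -0.4, -0.6]
width: 87.8
t 1.35 pos [398.5 275.8 144.1] Yang 72.9 tilt 0.002 w 87.8 F [-1.  -0.4 -0.6] q6 -0.69
turn(0.1rad) 0.00  then travel units(50mm) [ 0.188  0.169 -0.117]
```

View pics/w1.png

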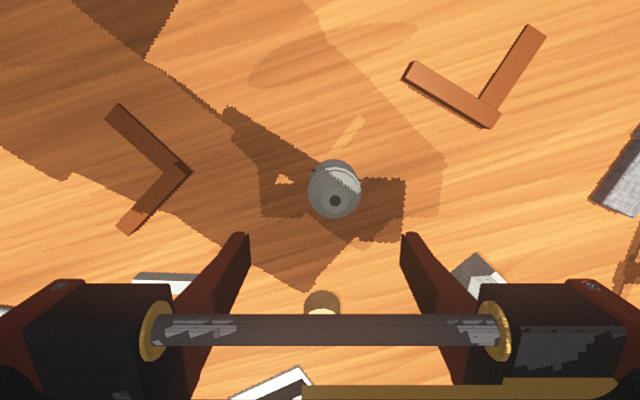

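The wrist view shows the chuck standing between the finger lines, its nose hole at about (335,200). I'll measure its position with the wrist camera.

```bash
python3 -c "
from h import *
print(ray('wrist',60,[(335,200)]),ray('wrist',40,[(334,184)]))
ci=imaging.camera_info('wrist')
for p in [(390,285),(394,288)]: print(proj('wrist',[(*p,60),(*p,20)],ci))"
```

```text
[[392.09499412 287.7230744   60.        ]] [[384.680219  289.7101811  40.       ]]
[[330.93091597 198.55217545]
 [330.08901209 185.13462159]]
[[336.02153041 202.08983266]
 [334.49123022 188.23421331]]
```

```bash
python3 -m crank '[{"travel":[0.19,0.18,0],"turn":0},{"travel":[0,0,0],"turn":0},{"travel":[0,0,0.4],"turn":0},{"travel":[0,0,0.4],"turn":0},{"travel":[0,0,0.4],"turn":0},{"travel":[0,0,0.4],"turn":0},{"travel":[0,0,0],"turn":0},{"travel":[0,0,0],"turn":0}]'; python3 go.py 392.3 287 22
```

```text
t: 2.2
ee_pos: [388.6, 298.5, 64.8]
orientation: [0.442, 3.107, 0.009]
ft_force: [0.1, -0.6, -0.4]
width: 87.8
t 2.20 pos [388.6 298.5  64.8] Yang 73.8 tilt 0.007 w 87.8 F [ 0.1 -0.6 -0.4] q6 -0.66
turn(0.1rad) 0.00  then travel units(50mm) [-0.133 -0.206  0.856]
```

```bash
python3 -m crank '[{"travel":[0,0,0],"turn":0},{"travel":[0,0,0],"turn":0}]'; python3 go.py 392.3 287 22; python3 -m crank '[{"travel":[-0.13,-0.2,0],"turn":0},{"travel":[0,0,0],"turn":0},{"travel":[0,0,0],"turn":0}]'; python3 go.py 392.3 287 22
```

```text
t: 2.4
ee_pos: [388.8, 299.8, 66.4]
orientation: [0.439, 3.106, 0.012]
ft_force: [-0.2, -0.0, -0.6]
width: 87.9
t 2.40 pos [388.8 299.8  66.4] Yang 73.9 tilt 0.009 w 87.9 F [-0.2 -0.  -0.6] q6 -0.66
turn(0.1rad) 0.00  then travel units(50mm) [-0.134 -0.235  0.887]
t: 2.7
ee_pos: [393.6, 288.0, 68.2]
orientation: [0.439, 3.103, 0.015]
ft_force: [-0.7, 0.3, 0.4]
width: 87.9
t 2.70 pos [393.6 288.   68.2] Yang 73.9 tilt 0.012 w 87.9 F [-0.7  0.3  0.4] q6 -0.69
turn(0.1rad) 0.00  then travel units(50mm) [ 0.025 -0.036  0.923]
```

```bash
python3 -m crank '[{"travel":[0.02,-0.04,0.4],"turn":0},{"travel":[0,0,0.4],"turn":0},{"travel":[0,0,0],"turn":0}]'; python3 go.py 392.3 287 22
```

```text
t: 3.0
ee_pos: [394.0, 286.8, 28.7]
orientation: [0.441, 3.1, 0.019]
ft_force: [-0.0, -0.1, -0.8]
width: 88.2
t 3.00 pos [394.  286.8  28.7] Yang 73.8 tilt 0.016 w 88.2 F [-0.  -0.1 -0.8] q6 -0.69
turn(0.1rad) 0.00  then travel units(50mm) [ 0.036 -0.008  0.133]
```

```bash
python3 -m crank '[{"travel":[0.03,-0.01,0.12],"turn":0},{"travel":[0,0,0],"turn":0},{"travel":[0,0,0],"turn":0},{"travel":[0,0,0],"turn":0},{"travel":[0,0,0],"turn":0},{"travel":[0,0,0],"turn":0}]' -1; python3 go.py 392.3 287 22
```

```text
t: 3.6
ee_pos: [393.3, 287.2, 24.5]
orientation: [0.442, 3.098, 0.022]
ft_force: [0.5, 0.4, -3.4]
width: 45.2
t 3.60 pos [393.3 287.2  24.5] Yang 73.8 tilt 0.018 w 45.2 F [ 0.5  0.4 -3.4] q6 -0.69
turn(0.1rad) 0.00  then travel units(50mm) [ 0.018 -0.01   0.05 ]
```

```bash
python3 -m crank '[{"travel":[0,0,-0.3],"turn":0},{"travel":[0,0,-0.5],"turn":0},{"travel":[0,0,-0.5],"turn":0},{"travel":[0,0,-0.5],"turn":0},{"travel":[0,0,-0.3],"turn":0},{"travel":[0,0,0],"turn":0}]' -1; python3 go.py 659.5 -147.5 125
```

```text
t: 4.2
ee_pos: [389.3, 284.3, 131.2]
orientation: [0.442, 3.103, 0.014]
ft_force: [0.1, -0.2, -3.4]
width: 45.3
t 4.20 pos [389.3 284.3 131.2] Yang 73.8 tilt 0.011 w 45.3 F [ 0.1 -0.2 -3.4] q6 -0.69
turn(0.1rad) 0.00  then travel units(50mm) [-7.601 -6.784  0.098]
```

```bash
python3 -m crank '[{"travel":[-0.3,-0.27,0],"turn":0},{"travel":[-0.55,-0.49,0],"turn":0},{"travel":[-0.55,-0.49,0],"turn":0},{"travel":[-0.55,-0.49,0],"turn":0},{"travel":[-0.55,-0.49,0],"turn":0},{"travel":[-0.55,-0.49,0],"turn":0},{"travel":[-0.55,-0.49,0],"turn":0},{"travel":[-0.55,-0.49,0],"turn":0},{"travel":[-0.55,-0.49,0],"turn":0},{"travel":[-0.55,-0.49,0],"turn":0},{"travel":[-0.55,-0.49,0],"turn":0},{"travel":[-0.55,-0.49,0],"turn":0},{"travel":[-0.3,-0.27,0],"turn":0},{"travel":[0,0,0],"turn":0},{"travel":[0,0,0],"turn":0},{"travel":[0,0,0],"turn":0}]' -1; python3 go.py 659.5 -147.5 125
```

```text
t: 5.8
ee_pos: [623.4, -108.2, 107.2]
orientation: [-0.437, -3.092, -0.01]
ft_force: [-0.0, 0.4, -3.7]
width: 45.0
t 5.80 pos [ 623.4 -108.2  107.2] Yang 73.9 tilt 0.020 w 45.0 F [-0.   0.4 -3.7] q6 -1.49
turn(0.1rad) 0.00  then travel units(50mm) [-0.905 -0.553 -0.375]
```

```bash
python3 -m crank '[{"travel":[-0.45,-0.27,0],"turn":0},{"travel":[-0.45,-0.27,0],"turn":0},{"travel":[0,0,0],"turn":0},{"travel":[0,0,0],"turn":0}]' -1; python3 go.py 659.5 -147.5 65;python3 -c "
from h import *
grab('side','d5');grab('scene','s5')"
```

```text
t: 6.2
ee_pos: [656.1, -141.8, 103.9]
orientation: [-0.428, -3.087, -0.012]
ft_force: [-0.9, -0.1, -5.2]
width: 45.5
t 6.20 pos [ 656.1 -141.8  103.9] Yang 74.2 tilt 0.027 w 45.5 F [-0.9 -0.1 -5.2] q6 -1.53
turn(0.1rad) 0.00  then travel units(50mm) [-0.117 -0.094  0.774]
```

```bash
python3 -m crank '[{"travel":[-0.11,-0.09,0.3],"turn":0},{"travel":[0,0,0.4],"turn":0},{"travel":[0,0,0.2],"turn":0},{"travel":[0,0,0],"turn":0}]' -1; python3 go.py 659.5 -147.5 31
```

```text
t: 6.7
ee_pos: [658.1, -145.3, 56.0]
orientation: [-0.423, -3.087, -0.012]
ft_force: [-0.7, -0.1, -4.4]
width: 45.6
t 6.70 pos [ 658.1 -145.3   56. ] Yang 74.4 tilt 0.027 w 45.6 F [-0.7 -0.1 -4.4] q6 -1.54
turn(0.1rad) 0.00  then travel units(50mm) [-0.052 -0.037  0.498]
```

```bash
python3 -m crank '[{"travel":[-0.05,-0.04,0.25],"turn":0},{"travel":[0,0,0.12],"turn":0},{"travel":[0,0,0],"turn":0}]' -1; python3 go.py 659.5 -147.5 31;python3 -c "
from h import *
a=grab('side','d6');cv2.imwrite('pics/d6c.png',cv2.resize(a[150:270,340:500],None,fx=5,fy=5))"
```

```text
t: 7.0
ee_pos: [659.7, -147.9, 35.9]
orientation: [-0.423, -3.087, -0.012]
ft_force: [0.8, 0.0, -4.6]
width: 45.2
t 7.00 pos [ 659.7 -147.9   35.9] Yang 74.4 tilt 0.027 w 45.2 F [ 0.8  0.  -4.6] q6 -1.54
turn(0.1rad) 0.00  then travel units(50mm) [0.002 0.006 0.097]
```

View pics/d6c.png

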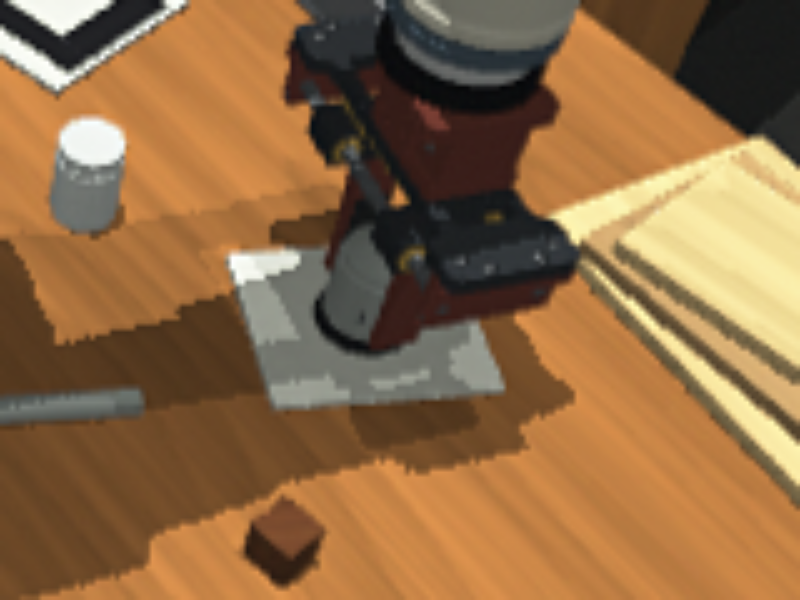

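The side view shows the chuck just above the disc, with a thin ring of black showing round its foot. I'll lower it in small steps.

```bash
for i in 1; do python3 -m crank '[{"travel":[0,0,0.07],"turn":0},{"travel":[0,0,0],"turn":0}]' -1; done; python3 go.py 659.5 -147.5 30.5; python3 -m crank '[{"travel":[0,0,0.04],"turn":0},{"travel":[0,0,0],"turn":0}]' -1;
```

```text
t: 7.25
ee_pos: [660.2, -148.1, 33.1]
orientation: [-0.423, -3.088, -0.012]
ft_force: [0.4, 0.3, -4.7]
width: 45.6
t 7.25 pos [ 660.2 -148.1   33.1] Yang 74.4 tilt 0.026 w 45.6 F [ 0.4  0.3 -4.7] q6 -1.54
turn(0.1rad) 0.00  then travel units(50mm) [0.015 0.007 0.053]
t: 7.45
ee_pos: [660.6, -148.1, 31.7]
orientation: [-0.423, -3.089, -0.012]
ft_force: [-0.8, -0.1, -4.4]
width: 45.4
```

```bash
python3 -m crank '[{"travel":[0.01,0,0.03],"turn":0},{"travel":[0,0,0],"turn":0}]' -1; python3 -m crank '[{"travel":[0,0,0.03],"turn":0},{"travel":[0,0,0],"turn":0}]' -1
```

```text
t: 7.65
ee_pos: [660.8, -148.1, 31.2]
orientation: [-0.423, -3.091, -0.011]
ft_force: [0.4, -0.1, -3.7]
width: 45.4
t: 7.85
ee_pos: [660.9, -148.1, 31.2]
orientation: [-0.423, -3.091, -0.011]
ft_force: [-0.1, 0.4, -3.9]
width: 45.1
```

```bash
python3 -m crank '[{"travel":[0,0,0.05],"turn":0},{"travel":[0,0,0],"turn":0}]' -1; python3 -m crank '[{"travel":[0,0,0.06],"turn":0},{"travel":[0,0,0.02],"turn":0}]' -1
```

```text
t: 8.05
ee_pos: [661.2, -148.4, 31.0]
orientation: [-0.423, -3.092, -0.011]
ft_force: [0.0, -0.2, -4.6]
width: 45.1
t: 8.25
ee_pos: [661.5, -148.7, 30.5]
orientation: [-0.423, -3.092, -0.01]
ft_force: [-3.2, 0.5, 3.3]
width: 45.0
```

Contact: the vertical force has changed sign at z = 30.5. I'll release.

```bash
python3 -m crank '[{"travel":[0,0,0],"turn":0},{"travel":[0,0,0],"turn":0},{"travel":[0,0,0],"turn":0},{"travel":[0,0,0],"turn":0}]' 0.7;  python3 -m crank '[{"travel":[0,0,-0.3],"turn":0},{"travel":[0,0,-0.5],"turn":0},{"travel":[0,0,-0.5],"turn":0},{"travel":[0,0,-0.5],"turn":0},{"travel":[0,0,-0.3],"turn":0},{"travel":[0,0,0],"turn":0}]' 0.7; python3 go.py 450.5 99 130 -18.6
```

```text
t: 8.65
ee_pos: [662.7, -148.9, 30.6]
orientation: [-0.424, -3.095, -0.01]
ft_force: [-0.4, -0.3, 0.4]
width: 72.8
t: 9.25
ee_pos: [664.7, -149.9, 142.0]
orientation: [-0.424, -3.095, -0.01]
ft_force: [-0.9, 0.4, 0.2]
width: 74.4
t 9.25 pos [ 664.7 -149.9  142. ] Yang 74.4 tilt 0.019 w 74.4 F [-0.9  0.4  0.2] q6 -1.54
turn(0.1rad) 16.23  then travel units(50mm) [ 3.35  -5.643  0.356]
```

```bash
python3 -m crank '[{"travel":[0,0,0],"turn":1},{"travel":[0,0,0],"turn":1},{"travel":[0,0,0],"turn":1},{"travel":[0,0,0],"turn":1},{"travel":[0,0,0],"turn":1},{"travel":[0,0,0],"turn":1},{"travel":[0,0,0],"turn":1},{"travel":[0,0,0],"turn":1},{"travel":[0,0,0],"turn":1},{"travel":[0,0,0],"turn":1},{"travel":[0,0,0],"turn":1},{"travel":[0,0,0],"turn":1},{"travel":[0,0,0],"turn":1},{"travel":[0,0,0],"turn":1},{"travel":[0,0,0],"turn":1},{"travel":[0,0,0],"turn":1},{"travel":[0,0,0],"turn":0.2},{"travel":[0,0,0],"turn":0}]' 0.2;  python3 go.py 450.5 99 130 -18.6; python3 -c "
from h import *
a=grab('side','d7');cv2.imwrite('pics/d7c.png',cv2.resize(a[150:270,340:500],None,fx=5,fy=5))"
```

```text
t: 11.05
ee_pos: [654.6, -147.3, 124.1]
orientation: [-2.578, -1.733, 0.04]
ft_force: [0.3, 1.7, -0.2]
width: 52.3
t 11.05 pos [ 654.6 -147.3  124.1] Yang -22.2 tilt 0.044 w 52.3 F [ 0.3  1.7 -0.2] q6 0.14
turn(0.1rad) -0.62  then travel units(50mm) [ 3.367 -5.439  0.122]
```

View pics/d7c.png

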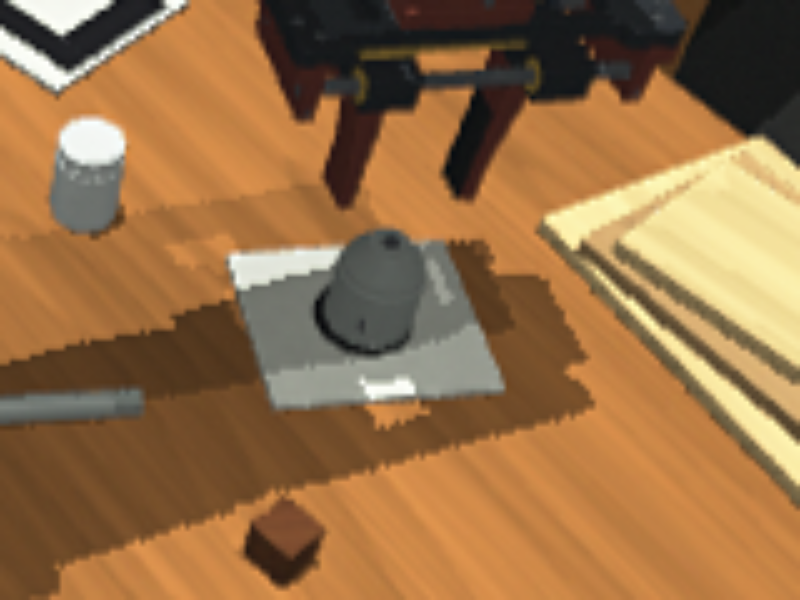

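The chuck stands on its disc, a little to the right in the crop, with the black ring visible all round it. Next is the square. I'll add the tool-axis vector to the printout to follow the tilt drift.

```bash
sed -i "s/    print('turn/    print('toolz',R[:,2].round(3));print('turn/" go.py; python3 -m crank '[{"travel":[0.2,-0.3,0],"turn":-0.6},{"travel":[0.3,-0.46,0],"turn":0},{"travel":[0.3,-0.46,0],"turn":0},{"travel":[0.3,-0.46,0],"turn":0},{"travel":[0.3,-0.46,0],"turn":0},{"travel":[0.3,-0.46,0],"turn":0},{"travel":[0.3,-0.46,0],"turn":0},{"travel":[0.3,-0.46,0],"turn":0},{"travel":[0.3,-0.46,0],"turn":0},{"travel":[0.3,-0.46,0],"turn":0},{"travel":[0.3,-0.46,0],"turn":0},{"travel":[0.15,-0.25,0],"turn":0},{"travel":[0,0,0],"turn":0},{"travel":[0,0,0],"turn":0}]' 0.2;  python3 go.py 450.5 99 130 -18.6
```

```text
t: 12.5
ee_pos: [455.7, 99.3, 134.4]
orientation: [-2.499, -1.846, 0.035]
ft_force: [0.2, -0.5, 0.0]
width: 53.0
t 12.50 pos [455.7  99.3 134.4] Yang -17.1 tilt 0.041 w 53.0 F [ 0.2 -0.5  0. ] q6 0.45
toolz [-0.039  0.014 -0.999]
turn(0.1rad) 0.26  then travel units(50mm) [-0.039 -0.092  0.092]
```

```bash
python3 -c "
from h import *
grab('wrist','w2')
ci=imaging.camera_info('wrist')
x=np.array([.948,-.319,0]);y=np.array([.319,.948,0]);m=np.array([450.5,99,8])
print(proj('',[m+a*x+b*y+np.array([0,0,c]) for a,b,c in [(-8,45,8),(8,45,8),(8,-45,8),(-8,-45,8),(78,-45,-4),(78,-25,-4),(0,0,8)]],ci))"
```

```text
[[318.51392405 150.02141219]
 [337.05295164 150.58620586]
 [333.64966871 245.20716231]
 [316.83677835 244.5246256 ]
 [405.27765437 242.58865439]
 [407.42022978 223.66393929]
 [326.44314663 199.88674863]]
```

View pics/w2.png

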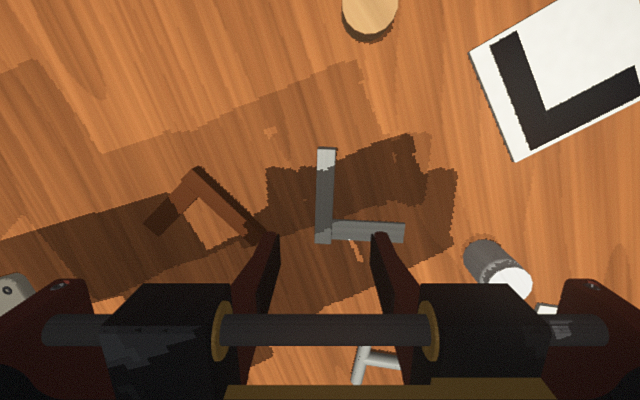

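The wrist picture shows the square's stock from (326,148) to (325,243) and the blade end at (405,233). That is within 2 px of my fit, so I'll descend.

```bash
python3 -m crank '[{"travel":[-0.03,-0.08,0.3],"turn":0.26},{"travel":[0,0,0.5],"turn":0},{"travel":[0,0,0.5],"turn":0},{"travel":[0,0,0.3],"turn":0},{"travel":[0,0,0],"turn":0},{"travel":[0,0,0],"turn":0}]' 0.1;  python3 go.py 450.5 99 20 -18.6
```

```text
t: 13.15
ee_pos: [455.8, 96.1, 52.7]
orientation: [-2.532, -1.807, 0.026]
ft_force: [-0.4, 0.6, -0.4]
width: 48.3
t 13.15 pos [455.8  96.1  52.7] Yang -19.0 tilt 0.035 w 48.3 F [-0.4  0.6 -0.4] q6 0.47
toolz [-0.031  0.015 -0.999]
turn(0.1rad) -0.06  then travel units(50mm) [ 0.018 -0.096  0.658]
```

```bash
python3 -m crank '[{"travel":[0.05,-0.1,0.3],"turn":0},{"travel":[0,0,0.25],"turn":0},{"travel":[0,0,0],"turn":0}]' 0.1;  python3 go.py 450.5 99 20 -18.6
```

```text
t: 13.45
ee_pos: [454.2, 99.9, 26.6]
orientation: [-2.535, -1.807, 0.019]
ft_force: [-0.8, 0.5, -0.5]
width: 48.7
t 13.45 pos [454.2  99.9  26.6] Yang -19.0 tilt 0.031 w 48.7 F [-0.8  0.5 -0.5] q6 0.47
toolz [-0.026  0.016 -1.   ]
turn(0.1rad) -0.07  then travel units(50mm) [-0.041 -0.061  0.134]
```

```bash
python3 -m crank '[{"travel":[-0.02,-0.06,0.13],"turn":0},{"travel":[0,0,0],"turn":0}]' 0.1;  python3 go.py 450.5 99 20 -18.6
```

```text
t: 13.65
ee_pos: [451.7, 99.9, 20.6]
orientation: [-2.536, -1.807, 0.017]
ft_force: [-0.5, 0.6, -0.2]
width: 48.8
t 13.65 pos [451.7  99.9  20.6] Yang -19.0 tilt 0.030 w 48.8 F [-0.5  0.6 -0.2] q6 0.47
toolz [-0.025  0.016 -1.   ]
turn(0.1rad) -0.08  then travel units(50mm) [-0.024 -0.016  0.012]
```

```bash
python3 -m crank '[{"travel":[0,-0.02,0.01],"turn":0},{"travel":[0,0,0],"turn":0},{"travel":[0,0,0],"turn":0},{"travel":[0,0,0],"turn":0},{"travel":[0,0,0],"turn":0}]' -1;  python3 go.py 450.5 99 20 -18.6
```

```text
t: 14.15
ee_pos: [451.5, 100.3, 21.2]
orientation: [-2.536, -1.808, 0.014]
ft_force: [-0.6, -0.2, 0.4]
width: 15.7
t 14.15 pos [451.5 100.3  21.2] Yang -19.0 tilt 0.028 w 15.7 F [-0.6 -0.2  0.4] q6 0.47
toolz [-0.023  0.017 -1.   ]
turn(0.1rad) -0.08  then travel units(50mm) [-0.031 -0.009  0.025]
```

```bash
python3 -m crank '[{"travel":[0,0,-0.3],"turn":0},{"travel":[0,0,-0.5],"turn":0},{"travel":[0,0,-0.5],"turn":0},{"travel":[0,0,-0.5],"turn":0},{"travel":[0,0,-0.3],"turn":0},{"travel":[0,0,0],"turn":-0.9},{"travel":[0,0,0],"turn":-0.9},{"travel":[0,0,0],"turn":-0.9},{"travel":[0,0,0],"turn":-0.9},{"travel":[0,0,0],"turn":-0.9},{"travel":[0,0,0],"turn":-0.8},{"travel":[0,0,0],"turn":0},{"travel":[0,0,0],"turn":0}]' -1; python3 go.py 633.4 140 115 12.8
```

```text
t: 15.45
ee_pos: [450.8, 98.0, 129.3]
orientation: [-1.948, -2.424, 0.009]
ft_force: [0.2, 0.2, -2.6]
width: 15.8
t 15.45 pos [450.8  98.  129.3] Yang 12.4 tilt 0.032 w 15.8 F [ 0.2  0.2 -2.6] q6 -0.06
toolz [-0.028  0.015 -0.999]
turn(0.1rad) -0.06  then travel units(50mm) [0.006 3.752 0.195]
```

```bash
python3 -m crank '[{"travel":[0,0.3,0],"turn":0},{"travel":[0,0.55,0],"turn":0},{"travel":[0,0.55,0],"turn":0},{"travel":[0,0.55,0],"turn":0},{"travel":[0,0.55,0],"turn":0},{"travel":[0,0.55,0],"turn":0},{"travel":[0,0.5,0],"turn":0},{"travel":[0,0.2,0],"turn":0},{"travel":[0,0,0],"turn":0},{"travel":[0,0,0],"turn":0},{"travel":[0,0,0],"turn":0}]' -1; python3 go.py 633.4 140 60 12.8
```

```text
t: 16.55
ee_pos: [634.6, 137.4, 120.4]
orientation: [-1.966, -2.401, 0.021]
ft_force: [-0.2, -0.3, -1.9]
width: 15.7
t 16.55 pos [634.6 137.4 120.4] Yang 11.4 tilt 0.040 w 15.7 F [-0.2 -0.3 -1.9] q6 -0.03
toolz [-0.038  0.014 -0.999]
turn(0.1rad) -0.25  then travel units(50mm) [0.03  0.029 1.21 ]
```

```bash
python3 -m crank '[{"travel":[0.03,0.03,0.3],"turn":-0.25},{"travel":[0,0,0.4],"turn":0},{"travel":[0,0,0.4],"turn":0},{"travel":[0,0,0.1],"turn":0},{"travel":[0,0,0],"turn":0},{"travel":[0,0,0],"turn":0}]' -1; python3 go.py 633.4 140 30 12.8; python3 -c "
from h import *
a=grab('wrist','w3');a=grab('side','d8');cv2.imwrite('pics/d8c.png',cv2.resize(a[80:200,280:440],None,fx=5,fy=5))"
```

```text
t: 17.15
ee_pos: [629.3, 139.7, 56.7]
orientation: [-1.928, -2.429, 0.023]
ft_force: [-0.9, -0.3, -1.0]
width: 15.8
t 17.15 pos [629.3 139.7  56.7] Yang 13.1 tilt 0.043 w 15.8 F [-0.9 -0.3 -1. ] q6 -0.06
toolz [-0.041  0.013 -0.999]
turn(0.1rad) 0.06  then travel units(50mm) [-0.023  0.1    0.53 ]
```

View pics/w3.png

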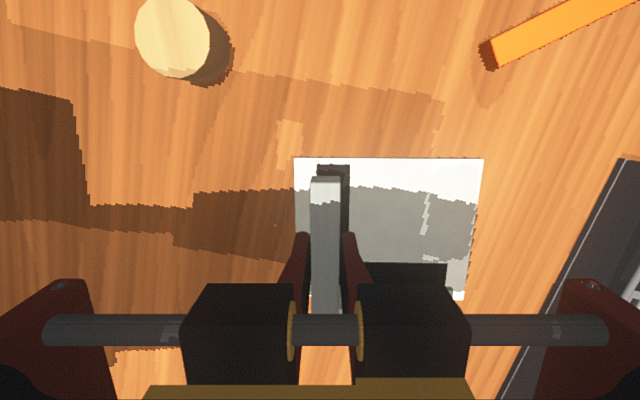

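View pics/d8c.png

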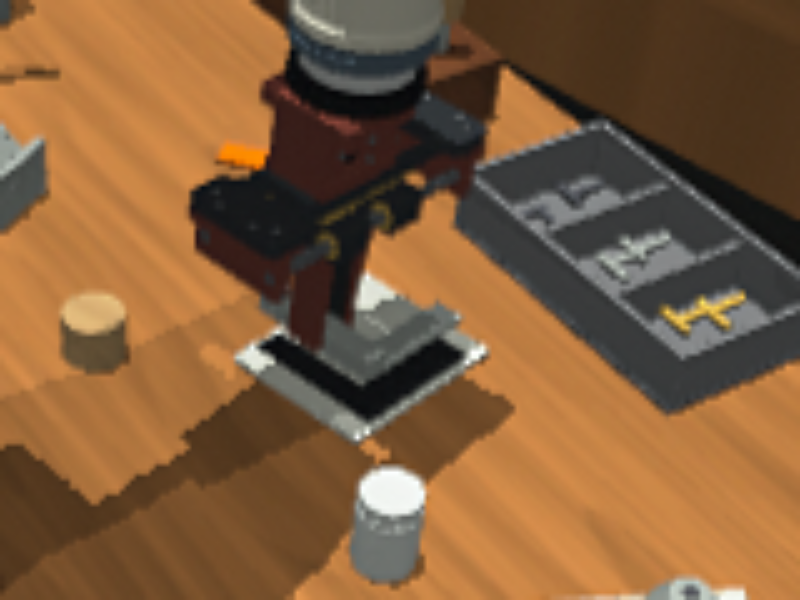

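The square hangs about 30 mm above its L, parallel to it and the right way round. Lowering.

```bash
python3 -m crank '[{"travel":[-0.02,0.1,0.25],"turn":0},{"travel":[0,0,0.2],"turn":0},{"travel":[0,0,0],"turn":0}]' -1; python3 go.py 633.4 140 27 12.8;
```

```text
t: 17.55
ee_pos: [635.9, 140.5, 34.7]
orientation: [-1.931, -2.432, 0.017]
ft_force: [-0.8, -0.1, -1.3]
width: 15.8
t 17.55 pos [635.9 140.5  34.7] Yang 13.1 tilt 0.038 w 15.8 F [-0.8 -0.1 -1.3] q6 -0.06
toolz [-0.036  0.014 -0.999]
turn(0.1rad) 0.06  then travel units(50mm) [-0.002 -0.046  0.155]
```

```bash
python3 -m crank '[{"travel":[0,-0.05,0.1],"turn":0},{"travel":[0,0,0],"turn":0}]' -1; python3 -m crank '[{"travel":[0,0,0.05],"turn":0},{"travel":[0,0,0.01],"turn":0}]' -1;  python3 go.py 633.4 140 27 12.8;
```

```text
t: 17.75
ee_pos: [633.0, 139.9, 28.9]
orientation: [-1.93, -2.431, 0.018]
ft_force: [-0.9, 0.8, -1.8]
width: 15.7
t: 17.95
ee_pos: [633.5, 140.1, 27.2]
orientation: [-1.931, -2.432, 0.016]
ft_force: [-3.0, -0.7, 2.2]
width: 15.7
t 17.95 pos [633.5 140.1  27.2] Yang 13.1 tilt 0.038 w 15.7 F [-3.  -0.7  2.2] q6 -0.06
toolz [-0.035  0.014 -0.999]
turn(0.1rad) 0.06  then travel units(50mm) [-0.002 -0.003  0.004]
```

```bash
python3 -m crank '[{"travel":[0,0,0.02],"turn":0},{"travel":[0,0,0],"turn":0},{"travel":[0,0,0],"turn":0},{"travel":[0,0,0],"turn":0}]' 0;  python3 -m crank '[{"travel":[0,0,-0.3],"turn":0},{"travel":[0,0,-0.5],"turn":0},{"travel":[0,0,-0.5],"turn":0},{"travel":[0,0,-0.5],"turn":0},{"travel":[0,0,-0.3],"turn":0},{"travel":[0,0,0],"turn":0}]' 0; python3 go.py 544.5 402 140 -60.7;python3 -c "
from h import *
a=grab('wrist','w4');a=grab('side','d9');cv2.imwrite('pics/d9c.png',cv2.resize(a[120:240,280:440],None,fx=5,fy=5))"
```

```text
t: 18.35
ee_pos: [634.4, 140.3, 26.9]
orientation: [-1.932, -2.433, 0.014]
ft_force: [0.1, -0.2, 0.6]
width: 42.6
t: 18.95
ee_pos: [638.4, 138.7, 139.4]
orientation: [-1.932, -2.434, 0.013]
ft_force: [0.6, -0.4, -0.5]
width: 44.0
t 18.95 pos [638.4 138.7 139.4] Yang 13.1 tilt 0.035 w 44.0 F [ 0.6 -0.4 -0.5] q6 -0.06
toolz [-0.032  0.015 -0.999]
turn(0.1rad) 12.88  then travel units(50mm) [ 0.94  -5.51   0.126]
```

View pics/w4.png

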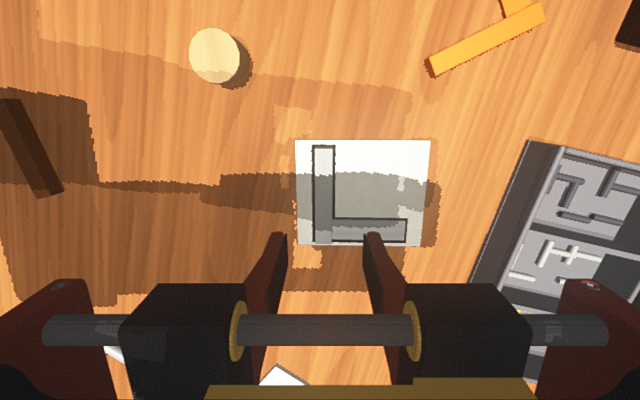

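View pics/d9c.png

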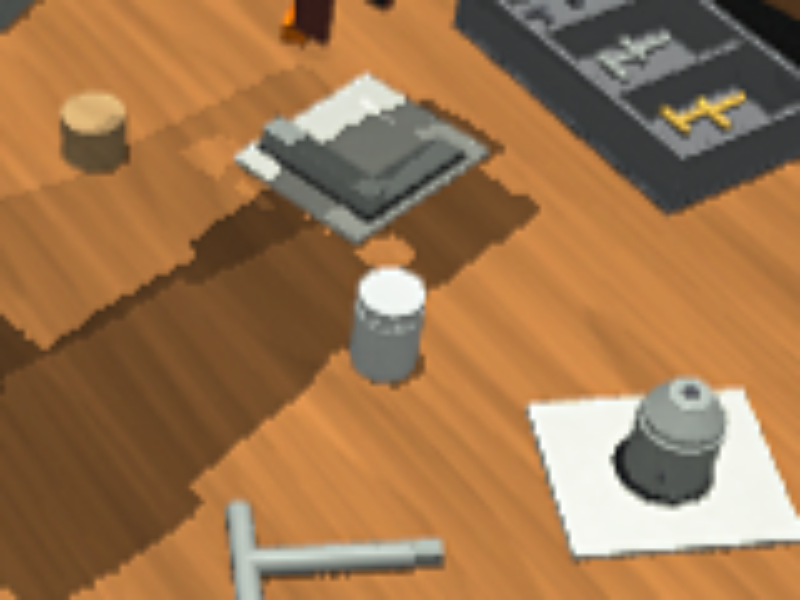

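The square lies inside its L with an even black margin, and the chuck's nose shows at (688,391) in the crop. V-block next.

```bash
python3 -c "
from m import *
print(W('d4',66,[(688,391)]))"; python3 -m crank '[{"travel":[0,0,0],"turn":0.95},{"travel":[0,0,0],"turn":0.95},{"travel":[0,0,0],"turn":0.95},{"travel":[0,0,0],"turn":0.95},{"travel":[0,0,0],"turn":0.95},{"travel":[0,0,0],"turn":0.95},{"travel":[0,0,0],"turn":0.95},{"travel":[0,0,0],"turn":0.95},{"travel":[0,0,0],"turn":0.95},{"travel":[0,0,0],"turn":0.95},{"travel":[0,0,0],"turn":0.95},{"travel":[0,0,0],"turn":0.95},{"travel":[0,0,0],"turn":0.95},{"travel":[0,0,0],"turn":0},{"travel":[0,0,0],"turn":0}]' 0.6; python3 go.py 544.5 402 140 -60.7
```

```text
[[ 659.2 -147.6]]
t: 20.55
ee_pos: [620.8, 135.7, 110.3]
orientation: [-3.011, -0.794, 0.114]
ft_force: [-0.5, -0.1, 0.9]
width: 70.1
t 20.55 pos [620.8 135.7 110.3] Yang -60.5 tilt 0.078 w 70.1 F [-0.5 -0.1  0.9] q6 1.23
toolz [-0.078  0.006 -0.997]
turn(0.1rad) 0.03  then travel units(50mm) [ 1.249 -5.412 -0.441]
```

The chuck measures (659.2,-147.6), which is on target. The tilt drift grows when the arm is extended (0.078 now) and reverses close in, so I'll go near the base to work it off before the V-block.

```bash
python3 go.py 330 240 150
```

```text
t 20.55 pos [620.8 135.7 110.3] Yang -60.5 tilt 0.078 w 70.1 F [-0.5 -0.1  0.9] q6 1.23
toolz [-0.078  0.006 -0.997]
turn(0.1rad) 0.00  then travel units(50mm) [-4.066 -4.708 -0.327]
```

```bash
python3 -m crank '[{"travel":[-0.3,-0.35,-0.1],"turn":0},{"travel":[-0.45,-0.52,-0.1],"turn":0},{"travel":[-0.45,-0.52,-0.1],"turn":0},{"travel":[-0.45,-0.52,-0.05],"turn":0},{"travel":[-0.45,-0.52,-0.05],"turn":0},{"travel":[-0.45,-0.52,-0.05],"turn":0},{"travel":[-0.45,-0.52,-0.05],"turn":0},{"travel":[-0.45,-0.52,0],"turn":0},{"travel":[-0.45,-0.52,0],"turn":0},{"travel":[0,0,0],"turn":0},{"travel":[0,0,0],"turn":0},{"travel":[0,0,0],"turn":0},{"travel":[0,0,0],"turn":0}]' 0.6; python3 go.py 330 240 150; python3 -m crank '[{"travel":[0,0,0],"turn":0},{"travel":[0,0,0],"turn":0},{"travel":[0,0,0],"turn":0},{"travel":[0,0,0],"turn":0},{"travel":[0,0,0],"turn":0},{"travel":[0,0,0],"turn":0},{"travel":[0,0,0],"turn":0},{"travel":[0,0,0],"turn":0}]';python3 go.py 330 240 150
```

```text
t: 21.85
ee_pos: [330.6, 233.8, 154.5]
orientation: [-3.0, -0.833, 0.122]
ft_force: [-0.4, -0.5, -0.3]
width: 70.3
t 21.85 pos [330.6 233.8 154.5] Yang -59.1 tilt 0.083 w 70.3 F [-0.4 -0.5 -0.3] q6 1.54
toolz [-0.083  0.004 -0.997]
turn(0.1rad) 0.00  then travel units(50mm) [ 0.06  -0.108  0.091]
t: 22.65
ee_pos: [332.8, 233.2, 154.0]
orientation: [-3.001, -0.829, 0.122]
ft_force: [0.1, -0.3, 0.4]
width: 70.2
t 22.65 pos [332.8 233.2 154. ] Yang -59.2 tilt 0.083 w 70.2 F [ 0.1 -0.3  0.4] q6 1.53
toolz [-0.082  0.004 -0.997]
turn(0.1rad) 0.00  then travel units(50mm) [ 0.027 -0.141  0.086]
```

```bash
python3 -m crank '[{"travel":[0,0,0.5],"turn":0},{"travel":[0,0,0.5],"turn":0},{"travel":[0,0,0.5],"turn":0},{"travel":[0,0,0.2],"turn":0},{"travel":[0,0,0],"turn":0},{"travel":[0,0,0],"turn":0}]';python3 go.py 330 240 50;  python3 -m crank '[{"travel":[0,0,0],"turn":0},{"travel":[0,0,0],"turn":0},{"travel":[0,0,0],"turn":0},{"travel":[0,0,0],"turn":0},{"travel":[0,0,0],"turn":0},{"travel":[0,0,0],"turn":0},{"travel":[0,0,0],"turn":0},{"travel":[0,0,0],"turn":0}]';python3 go.py 330 240 150
```

```text
t: 23.25
ee_pos: [327.6, 235.0, 68.3]
orientation: [-3.0, -0.83, 0.115]
ft_force: [-0.0, 0.5, 1.1]
width: 69.9
t 23.25 pos [327.6 235.   68.3] Yang -59.2 tilt 0.079 w 69.9 F [-0.   0.5  1.1] q6 1.52
toolz [-0.078  0.007 -0.997]
turn(0.1rad) 0.00  then travel units(50mm) [ 0.116 -0.044  0.362]
t: 24.05
ee_pos: [329.8, 236.3, 71.5]
orientation: [-2.998, -0.829, 0.105]
ft_force: [0.3, -0.4, 0.7]
width: 70.4
t 24.05 pos [329.8 236.3  71.5] Yang -59.2 tilt 0.074 w 70.4 F [ 0.3 -0.4  0.7] q6 1.52
toolz [-0.073  0.01  -0.997]
turn(0.1rad) 0.00  then travel units(50mm) [-0.048 -0.135 -1.566]
```

```bash
python3 go.py 544.5 402 90 -60.7
```

```text
t 24.05 pos [329.8 236.3  71.5] Yang -59.2 tilt 0.074 w 70.4 F [ 0.3 -0.4  0.7] q6 1.52
toolz [-0.073  0.01  -0.997]
turn(0.1rad) 0.27  then travel units(50mm) [ 5.338 -0.805 -0.648]
```

```bash
python3 -m crank '[{"travel":[0.3,-0.05,-0.2],"turn":0.27},{"travel":[0.7,-0.1,-0.2],"turn":0},{"travel":[0.7,-0.1,-0.2],"turn":0},{"travel":[0.7,-0.1,-0.2],"turn":0},{"travel":[0.7,-0.1,-0.1],"turn":0},{"travel":[0.7,-0.1,0],"turn":0},{"travel":[0.7,-0.1,0],"turn":0},{"travel":[0.5,-0.1,0],"turn":0},{"travel":[0,0,0],"turn":0},{"travel":[0,0,0],"turn":0}]';python3 go.py 544.5 402 60 -60.7; python3 -c "
from h import *
grab('wrist','w5')
ci=imaging.camera_info('wrist')
a=np.radians(29.3);x=np.array([np.cos(a),np.sin(a),0]);y=np.array([-np.sin(a),np.cos(a),0]);m=np.array([544.5,402,20])
print(proj('',[m+a*x+b*y+np.array([0,0,c]) for a,b,c in [(-30,-20,20),(30,-20,20),(30,20,20),(-30,20,20),(0,0,20)]],ci))"
```

```text
t: 25.05
ee_pos: [535.7, 394.7, 100.6]
orientation: [-3.013, -0.787, 0.118]
ft_force: [-0.3, 0.1, -0.5]
width: 70.0
t 25.05 pos [535.7 394.7 100.6] Yang -60.8 tilt 0.080 w 70.0 F [-0.3  0.1 -0.5] q6 1.62
toolz [-0.08   0.006 -0.997]
turn(0.1rad) -0.02  then travel units(50mm) [ 0.279 -0.006  0.797]
[[355.61947807 238.41779328]
 [358.62552504 159.26513662]
 [299.013695   158.78474673]
 [301.74532219 237.39259106]
 [328.6358718  200.45724124]]
```

View pics/w5.png

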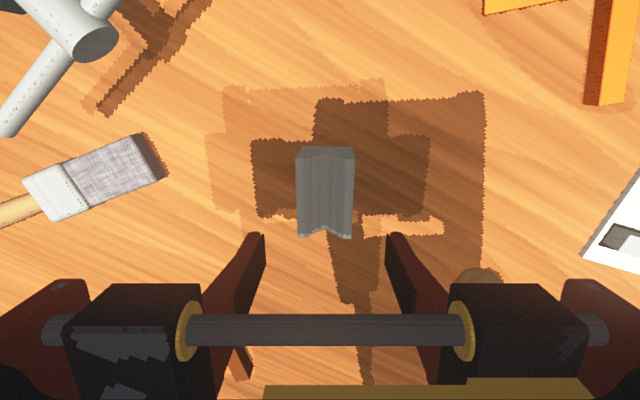

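The V-block's top shows at x 295–355 and y 157–237, about 3 px left of the prediction. The centre is then (543.6,403.6). Descending.

```bash
python3 -m crank '[{"travel":[0.25,-0.02,0.2],"turn":0},{"travel":[0,0,0.4],"turn":0},{"travel":[0,0,0.4],"turn":0},{"travel":[0,0,0.2],"turn":0},{"travel":[0,0,0],"turn":0}]';python3 go.py 543.6 403.6 23 -60.7
```

```text
t: 25.6
ee_pos: [539.9, 400.6, 37.0]
orientation: [-3.013, -0.786, 0.12]
ft_force: [0.5, 0.3, 0.9]
width: 70.1
t 25.60 pos [539.9 400.6  37. ] Yang -60.8 tilt 0.081 w 70.1 F [0.5 0.3 0.9] q6 1.62
toolz [-0.081  0.005 -0.997]
turn(0.1rad) -0.02  then travel units(50mm) [ 0.113 -0.004  0.274]
```

```bash
python3 -m crank '[{"travel":[0.11,0,0.25],"turn":0},{"travel":[0,0,0],"turn":0}]'; python3 go.py 543.6 403.6 23 -60.7;  python3 -m crank '[{"travel":[0,0,0.02],"turn":0},{"travel":[0,0,0],"turn":0},{"travel":[0,0,0],"turn":0},{"travel":[0,0,0],"turn":0},{"travel":[0,0,0],"turn":0}]' -1; python3 go.py 543.6 403.6 23 -60.7
```

```text
t: 25.8
ee_pos: [544.1, 403.5, 23.8]
orientation: [-3.013, -0.786, 0.12]
ft_force: [-0.8, -0.9, -0.5]
width: 69.9
t 25.80 pos [544.1 403.5  23.8] Yang -60.8 tilt 0.081 w 69.9 F [-0.8 -0.9 -0.5] q6 1.62
toolz [-0.081  0.005 -0.997]
turn(0.1rad) -0.02  then travel units(50mm) [-0.008 -0.006  0.017]
t: 26.3
ee_pos: [545.4, 404.1, 24.4]
orientation: [-3.013, -0.786, 0.115]
ft_force: [0.4, -0.5, -3.6]
width: 40.4
t 26.30 pos [545.4 404.1  24.4] Yang -60.8 tilt 0.078 w 40.4 F [ 0.4 -0.5 -3.6] q6 1.62
toolz [-0.078  0.006 -0.997]
turn(0.1rad) -0.02  then travel units(50mm) [-0.034 -0.007  0.031]
```

```bash
python3 -m crank '[{"travel":[0,0,-0.3],"turn":0},{"travel":[0,0,-0.6],"turn":0},{"travel":[0,0,-0.6],"turn":0},{"travel":[0,0,-0.6],"turn":0}]'; python3 go.py 440 20 125
```

```text
t: 26.7
ee_pos: [549.3, 400.6, 127.4]
orientation: [-3.016, -0.787, 0.137]
ft_force: [-0.5, 1.3, -4.6]
width: 40.5
t 26.70 pos [549.3 400.6 127.4] Yang -60.9 tilt 0.090 w 40.5 F [-0.5  1.3 -4.6] q6 1.62
toolz [-0.09  -0.002 -0.996]
turn(0.1rad) 0.00  then travel units(50mm) [-5.614  5.579  0.257]
```

```bash
python3 -m crank '[{"travel":[-0.4,0.4,0],"turn":0},{"travel":[-0.65,0.64,0],"turn":0},{"travel":[-0.65,0.64,0],"turn":0},{"travel":[-0.65,0.64,0],"turn":0},{"travel":[-0.65,0.64,0],"turn":0},{"travel":[-0.65,0.64,0],"turn":0},{"travel":[-0.65,0.64,0],"turn":0},{"travel":[-0.65,0.64,0],"turn":0},{"travel":[-0.4,0.4,0],"turn":0}]'; python3 go.py 558 -391 115 -66.4
```

```text
t: 27.6
ee_pos: [445.9, 33.7, 146.8]
orientation: [-3.01, -0.797, 0.105]
ft_force: [0.6, -0.1, -3.9]
width: 40.2
t 27.60 pos [445.9  33.7 146.8] Yang -60.4 tilt 0.073 w 40.2 F [ 0.6 -0.1 -3.9] q6 1.08
toolz [-0.072  0.008 -0.997]
turn(0.1rad) 1.05  then travel units(50mm) [-1.324  8.7    0.405]
```

```bash
python3 -m crank '[{"travel":[0,0.3,0],"turn":0.5},{"travel":[-0.05,0.5,0],"turn":0.55},{"travel":[-0.12,0.78,0],"turn":0},{"travel":[-0.12,0.78,0],"turn":0},{"travel":[-0.12,0.78,0],"turn":0},{"travel":[-0.12,0.78,0],"turn":0},{"travel":[-0.12,0.78,0],"turn":0},{"travel":[-0.12,0.78,0],"turn":0},{"travel":[-0.12,0.78,0],"turn":0},{"travel":[-0.12,0.78,0],"turn":0},{"travel":[-0.12,0.78,0],"turn":0},{"travel":[-0.06,0.4,0],"turn":0},{"travel":[0,0,0],"turn":0},{"travel":[0,0,0],"turn":0}]'; python3 go.py 558 -391 70 -66.4
```

```text
t: 29.0
ee_pos: [554.3, -387.6, 146.2]
orientation: [-3.057, -0.62, 0.1]
ft_force: [0.2, 0.4, -5.2]
width: 40.5
t 29.00 pos [ 554.3 -387.6  146.2] Yang -67.1 tilt 0.067 w 40.5 F [ 0.2  0.4 -5.2] q6 0.58
toolz [-0.067  0.007 -0.998]
turn(0.1rad) -0.13  then travel units(50mm) [0.128 0.143 1.515]
```

Nicely arrived, with the tilt close to its value at the grasp. Lowering.

```bash
python3 -m crank '[{"travel":[0.05,0.08,0.4],"turn":-0.13},{"travel":[0.05,0.05,0.5],"turn":0},{"travel":[0,0,0.5],"turn":0},{"travel":[0,0,0.3],"turn":0},{"travel":[0,0,0],"turn":0},{"travel":[0,0,0],"turn":0}]'; python3 go.py 558 -391 34 -66.4; python3 -c "
from h import *
grab('wrist','w6'); a=grab('side','d10');cv2.imwrite('pics/d10c.png',cv2.resize(a[240:360,360:520],None,fx=5,fy=5))"
```

```text
t: 29.6
ee_pos: [555.0, -384.8, 54.9]
orientation: [-3.047, -0.651, 0.103]
ft_force: [0.1, -0.1, -5.5]
width: 40.2
t 29.60 pos [ 555.  -384.8   54.9] Yang -65.9 tilt 0.070 w 40.2 F [ 0.1 -0.1 -5.5] q6 0.57
toolz [-0.07   0.01  -0.998]
turn(0.1rad) 0.08  then travel units(50mm) [0.03  0.152 0.413]
```

View pics/d10c.png

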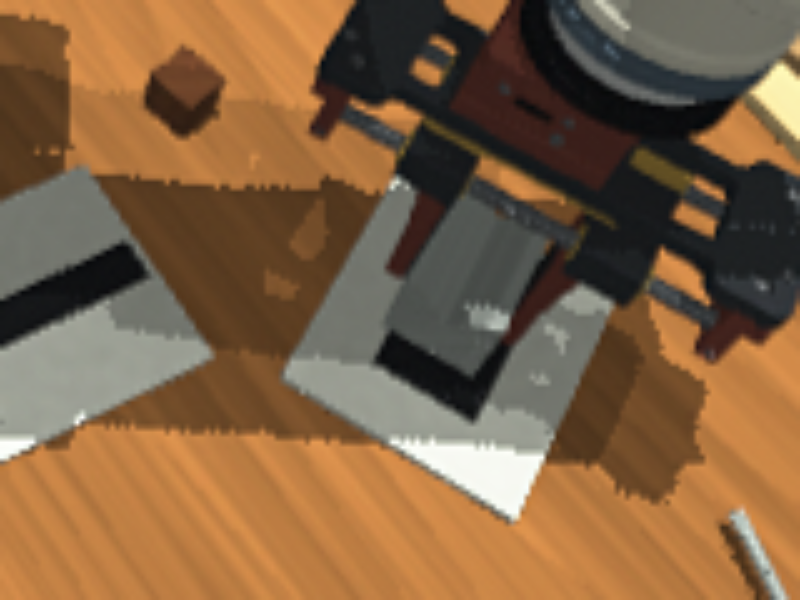

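View pics/w6.png

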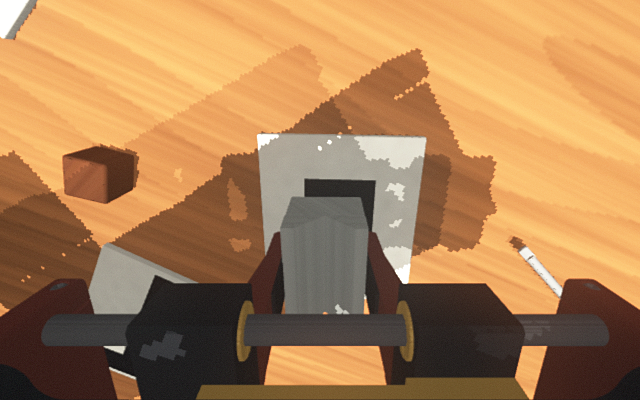

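The block is parallel to its rectangle and about 7 mm short along tool y. I'll correct that while lowering.

```bash
python3 -m crank '[{"travel":[0.03,0.15,0.2],"turn":0},{"travel":[0,0,0.15],"turn":0},{"travel":[0,0,0],"turn":0}]'; python3 go.py 558 -391 30.5 -66.4
```

```text
t: 30.0
ee_pos: [560.6, -393.1, 39.4]
orientation: [-3.052, -0.652, 0.096]
ft_force: [0.1, -0.0, -4.6]
width: 40.4
t 30.00 pos [ 560.6 -393.1   39.4] Yang -65.9 tilt 0.065 w 40.4 F [ 0.1 -0.  -4.6] q6 0.56
toolz [-0.064  0.006 -0.998]
turn(0.1rad) 0.08  then travel units(50mm) [-0.021 -0.054  0.18 ]
```

```bash
python3 -m crank '[{"travel":[-0.02,-0.05,0.12],"turn":0},{"travel":[0,0,0],"turn":0}]'; python3 -m crank '[{"travel":[0,0,0.05],"turn":0},{"travel":[0,0,0.01],"turn":0}]';python3 go.py 558 -391 30.5 -66.4
```

```text
t: 30.2
ee_pos: [558.2, -391.3, 33.1]
orientation: [-3.052, -0.651, 0.096]
ft_force: [-0.9, 0.5, -4.9]
width: 40.4
t: 30.4
ee_pos: [558.4, -391.6, 30.9]
orientation: [-3.053, -0.651, 0.095]
ft_force: [-1.1, 1.1, -0.5]
width: 40.4
t 30.40 pos [ 558.4 -391.6   30.9] Yang -66.0 tilt 0.063 w 40.4 F [-1.1  1.1 -0.5] q6 0.56
toolz [-0.063  0.005 -0.998]
turn(0.1rad) 0.08  then travel units(50mm) [-0.002 -0.014  0.008]
```

Contact is starting (force up from -4.9 to -0.5). One more nudge, then release.

```bash
python3 -m crank '[{"travel":[0,0,0.04],"turn":0},{"travel":[0,0,0.01],"turn":0}]'; python3 -m crank '[{"travel":[0,0,0.01],"turn":0},{"travel":[0,0,0],"turn":0},{"travel":[0,0,0],"turn":0},{"travel":[0,0,0],"turn":0}]' 0.6;  python3 -m crank '[{"travel":[0,0,-0.3],"turn":0},{"travel":[0,0,-0.6],"turn":0},{"travel":[0,0,-0.6],"turn":0},{"travel":[0,0,-0.5],"turn":0}]' 0.6; python3 go.py 470.7 -108.5 120 -116.9;python3 -c "
from h import *
grab('wrist','w7'); a=grab('side','d11');cv2.imwrite('pics/d11c.png',cv2.resize(a[240:360,360:520],None,fx=5,fy=5))"
```

```text
t: 30.6
ee_pos: [558.5, -391.6, 31.0]
orientation: [-3.053, -0.651, 0.095]
ft_force: [-0.1, 0.4, -4.5]
width: 39.9
t: 31.0
ee_pos: [559.9, -392.6, 31.8]
orientation: [-3.056, -0.652, 0.091]
ft_force: [-1.0, 0.1, -0.8]
width: 68.5
t: 31.4
ee_pos: [564.1, -391.6, 132.9]
orientation: [-3.05, -0.651, 0.098]
ft_force: [-0.1, 0.4, -0.2]
width: 70.2
t 31.40 pos [ 564.1 -391.6  132.9] Yang -66.0 tilt 0.067 w 70.2 F [-0.1  0.4 -0.2] q6 0.56
toolz [-0.066  0.007 -0.998]
turn(0.1rad) 8.89  then travel units(50mm) [-4.203 -4.216  0.423]
```

View pics/d11c.png

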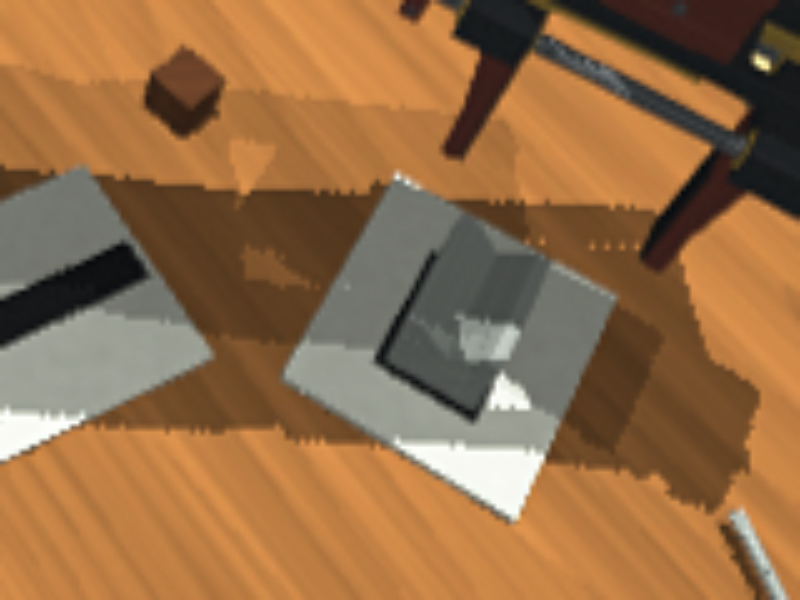

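View pics/w7.png

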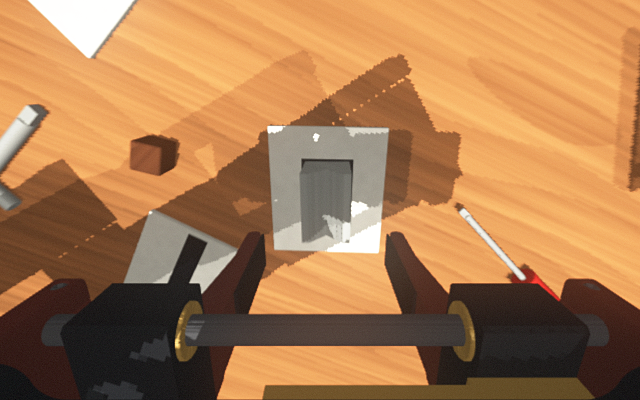

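The V-block sits inside its rectangle, parallel to it, with the black margin visible. Now the key. I'll move inward first and then turn.

```bash
python3 go.py 470.7 -108.5 130
```

```text
t 31.50 pos [ 566.3 -393.1  135.9] Yang -66.0 tilt 0.060 w 70.4 F [-0.3 -0.   1. ] q6 0.56
toolz [-0.06   0.003 -0.998]
turn(0.1rad) 0.00  then travel units(50mm) [ 0.587 -5.972  0.251]
```

```bash
python3 -m crank '[{"travel":[0,-0.4,0],"turn":0},{"travel":[0.07,-0.7,0],"turn":0},{"travel":[0.07,-0.7,0],"turn":0},{"travel":[0.07,-0.7,0],"turn":0},{"travel":[0.07,-0.7,0],"turn":0},{"travel":[0.07,-0.7,0],"turn":0},{"travel":[0.07,-0.7,0],"turn":0},{"travel":[0.07,-0.7,0],"turn":0},{"travel":[0.05,-0.4,0],"turn":0},{"travel":[0,0,0],"turn":0.99},{"travel":[0,0,0],"turn":0.99},{"travel":[0,0,0],"turn":0.99},{"travel":[0,0,0],"turn":0.99},{"travel":[0,0,0],"turn":0.99},{"travel":[0,0,0],"turn":0.99},{"travel":[0,0,0],"turn":0.99},{"travel":[0,0,0],"turn":0.99},{"travel":[0,0,0],"turn":0.97},{"travel":[0,0,0],"turn":0}]' 0.1; python3 go.py 470.7 -108.5 130 -116.9
```

```text
t: 33.4
ee_pos: [465.4, -110.4, 139.6]
orientation: [3.028, -0.781, -0.098]
ft_force: [0.9, -0.3, -0.2]
width: 48.2
t 33.40 pos [ 465.4 -110.4  139.6] Yang -118.9 tilt 0.064 w 48.2 F [ 0.9 -0.3 -0.2] q6 1.84
toolz [-0.064  0.003 -0.998]
turn(0.1rad) -0.34  then travel units(50mm) [ 0.088 -0.087  0.185]
```

```bash
python3 -m crank '[{"travel":[0.08,-0.08,0],"turn":-0.34},{"travel":[0,0,0.3],"turn":0},{"travel":[0,0,0],"turn":0}]' 0.1;python3 -c "
from h import *
grab('wrist','w8')
ci=imaging.camera_info('wrist')
a=np.radians(-26.9);x=np.array([np.cos(a),np.sin(a),0]);y=np.array([-np.sin(a),np.cos(a),0]);m=np.array([470.7,-108.5,7])
print(proj('',[m+a*x+b*y+np.array([0,0,c]) for a,b,c in [(58,0,0),(-42,0,7),(-42,35,0),(-42,-35,0),(0,0,7)]],ci))"; python3 go.py 470.7 -108.5 20 -116.9
```

```text
t: 33.7
ee_pos: [470.6, -108.6, 124.1]
orientation: [3.047, -0.711, -0.097]
ft_force: [-0.6, 0.8, 0.4]
width: 48.2
[[323.52600759 122.36672194]
 [322.79397337 234.11005192]
 [285.41346807 230.7269585 ]
 [359.64938881 230.51397361]
 [323.14948462 191.2330209 ]]
t 33.75 pos [ 471.6 -108.8  124.9] Yang -116.3 tilt 0.062 w 48.1 F [1.1 0.5 0.5] q6 1.80
toolz [-0.061  0.002 -0.998]
turn(0.1rad) 0.11  then travel units(50mm) [ 0.099 -0.052  2.096]
```

View pics/w8.png

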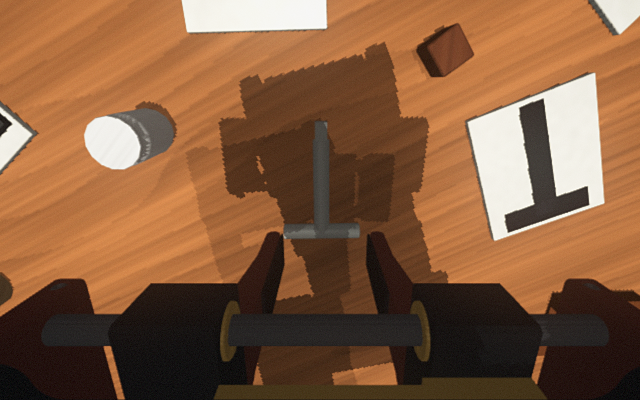

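The key's tip is at (321,122) and the crossbar runs (285–360,231), within 1–2 px of the prediction. Descending.

```bash
python3 -m crank '[{"travel":[0.04,-0.02,0.4],"turn":0.1},{"travel":[0,0,0.5],"turn":0},{"travel":[0,0,0.5],"turn":0},{"travel":[0,0,0.3],"turn":0},{"travel":[0,0,0],"turn":0}]' 0.1;python3 go.py 470.7 -108.5 20 -116.9
```

```text
t: 34.25
ee_pos: [473.2, -109.3, 40.6]
orientation: [3.046, -0.713, -0.083]
ft_force: [-0.7, -0.0, 0.4]
width: 48.2
t 34.25 pos [ 473.2 -109.3   40.6] Yang -116.3 tilt 0.054 w 48.2 F [-0.7 -0.   0.4] q6 1.80
toolz [-0.054  0.001 -0.999]
turn(0.1rad) 0.10  then travel units(50mm) [-0.032 -0.002  0.414]
```

```bash
python3 -m crank '[{"travel":[-0.03,0,0.3],"turn":0.1},{"travel":[0,0,0.1],"turn":0},{"travel":[0,0,0],"turn":0}]' 0.1;python3 go.py 470.7 -108.5 19.5 -116.9
```

```text
t: 34.55
ee_pos: [473.0, -109.1, 22.5]
orientation: [3.044, -0.724, -0.078]
ft_force: [0.0, 0.6, 0.1]
width: 47.9
t 34.55 pos [ 473.  -109.1   22.5] Yang -116.7 tilt 0.051 w 47.9 F [0.  0.6 0.1] q6 1.81
toolz [-0.051 -0.    -0.999]
turn(0.1rad) 0.03  then travel units(50mm) [-0.044  0.009  0.063]
```

```bash
python3 -m crank '[{"travel":[-0.04,0,0.07],"turn":0},{"travel":[0,0,0.01],"turn":0},{"travel":[0,0,0.01],"turn":0},{"travel":[0,0,0],"turn":0},{"travel":[0,0,0],"turn":0},{"travel":[0,0,0],"turn":0}]' -1;python3 go.py 470.7 -108.5 19.5 -116.9
```

```text
t: 35.15
ee_pos: [473.0, -108.6, 20.6]
orientation: [3.044, -0.722, -0.071]
ft_force: [-0.0, 0.1, -1.7]
width: 12.8
t 35.15 pos [ 473.  -108.6   20.6] Yang -116.7 tilt 0.047 w 12.8 F [-0.   0.1 -1.7] q6 1.81
toolz [-0.047 -0.001 -0.999]
turn(0.1rad) 0.04  then travel units(50mm) [-0.04   0.018  0.025]
```

The width reads 12.8 where 14 was expected, so the pads may be holding above the shaft's centreline. I'll regrip about 2 mm lower.

```bash
python3 -m crank '[{"travel":[-0.03,0,0],"turn":0},{"travel":[0,0,0.05],"turn":0},{"travel":[0,0,0.02],"turn":0}]' -0.2;python3 go.py 470.7 -108.5 18 -116.9
```

```text
t: 35.45
ee_pos: [471.2, -108.5, 17.6]
orientation: [3.044, -0.72, -0.071]
ft_force: [-7.6, -10.9, 21.3]
width: 32.5
t 35.45 pos [ 471.2 -108.5   17.6] Yang -116.6 tilt 0.047 w 32.5 F [ -7.6 -10.9  21.3] q6 1.81
toolz [-0.047 -0.002 -0.999]
turn(0.1rad) 0.05  then travel units(50mm) [-0.01   0.004 -0.007]
```

The fingertips touch the bench (21 N). I'll back off 1 mm and close.

```bash
python3 -m crank '[{"travel":[0,0,-0.02],"turn":0},{"travel":[0,0,0],"turn":0},{"travel":[0,0,0],"turn":0},{"travel":[0,0,0],"turn":0},{"travel":[0,0,0],"turn":0}]' -1;python3 go.py 470.7 -108.5 18 -116.9; python3 -m crank '[{"travel":[0,0,-0.2],"turn":0},{"travel":[0,0,0],"turn":0}]' -1
```

```text
t: 35.95
ee_pos: [471.2, -108.8, 18.6]
orientation: [3.043, -0.721, -0.071]
ft_force: [-0.4, -1.7, 2.4]
width: 13.4
t 35.95 pos [ 471.2 -108.8   18.6] Yang -116.6 tilt 0.047 w 13.4 F [-0.4 -1.7  2.4] q6 1.81
toolz [-0.047 -0.002 -0.999]
turn(0.1rad) 0.05  then travel units(50mm) [-0.012 -0.001  0.012]
t: 36.15
ee_pos: [471.4, -108.6, 28.8]
orientation: [3.044, -0.721, -0.073]
ft_force: [0.3, 0.1, -2.4]
width: 13.4
```

```bash
python3 -m crank '[{"travel":[0,0,-0.2],"turn":0},{"travel":[0,0,0],"turn":0}]' -1; python3 -c "
from h import *
grab('wrist','w9'); a=grab('side','d12');cv2.imwrite('pics/d12c.png',cv2.resize(a[170:290,280:440],None,fx=5,fy=5))"
```

```text
t: 36.35
ee_pos: [471.9, -108.4, 39.7]
orientation: [3.044, -0.72, -0.073]
ft_force: [1.2, 0.1, -1.0]
width: 13.2
```

View pics/d12c.png

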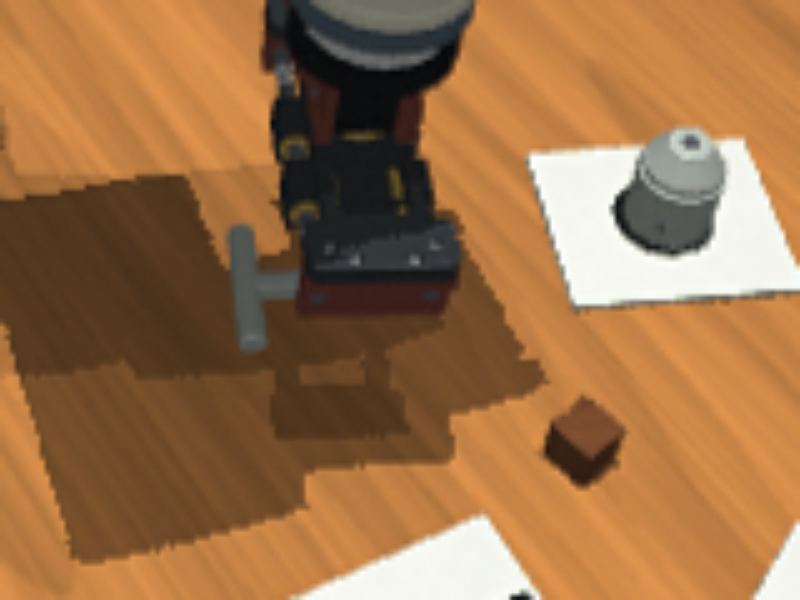

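View pics/w9.png

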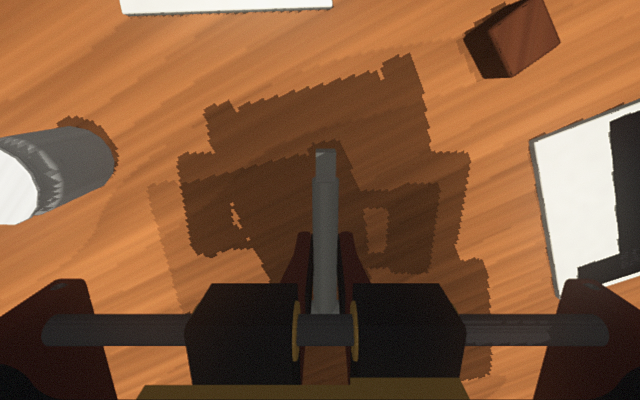

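The key is held level in the jaws with its tip at (325,153). I'll carry it low (z about 60) to its pad, turning on the way.

```bash
python3 -m crank '[{"travel":[0,0,-0.4],"turn":-0.8},{"travel":[0,0,-0.1],"turn":-0.9},{"travel":[0,0,0],"turn":-0.9},{"travel":[0,0,0],"turn":-0.9},{"travel":[0,0,0],"turn":-0.5},{"travel":[0,0,0],"turn":0},{"travel":[0,0,0],"turn":0}]' -1; python3 go.py 399.7 -290.3 60 -93.8
```

```text
t: 37.15
ee_pos: [471.1, -107.9, 63.9]
orientation: [3.137, -0.079, -0.081]
ft_force: [0.6, 0.4, -2.3]
width: 13.1
t 37.15 pos [ 471.1 -107.9   63.9] Yang -92.9 tilt 0.052 w 13.1 F [ 0.6  0.4 -2.3] q6 1.40
toolz [-0.052 -0.001 -0.999]
turn(0.1rad) 0.16  then travel units(50mm) [-1.178  3.735  0.156]
```

```bash
python3 -m crank '[{"travel":[-0.1,0.32,0],"turn":0.16},{"travel":[-0.18,0.57,0],"turn":0},{"travel":[-0.18,0.57,0],"turn":0},{"travel":[-0.18,0.57,0],"turn":0},{"travel":[-0.18,0.57,0],"turn":0},{"travel":[-0.18,0.57,0],"turn":0},{"travel":[-0.12,0.4,0],"turn":0},{"travel":[0,0,0],"turn":0},{"travel":[0,0,0],"turn":0}]' -1; python3 go.py 399.7 -290.3 40 -93.8;python3 -c "
from h import *
grab('wrist','w10'); a=grab('side','d13');cv2.imwrite('pics/d13c.png',cv2.resize(a[250:370,290:450],None,fx=5,fy=5))"
```

```text
t: 38.05
ee_pos: [400.7, -287.7, 66.7]
orientation: [3.136, -0.121, -0.082]
ft_force: [-0.4, -0.8, -1.9]
width: 13.1
t 38.05 pos [ 400.7 -287.7   66.7] Yang -94.4 tilt 0.052 w 13.1 F [-0.4 -0.8 -1.9] q6 1.06
toolz [-0.052 -0.001 -0.999]
turn(0.1rad) -0.11  then travel units(50mm) [0.011 0.051 0.535]
```

View pics/d13c.png

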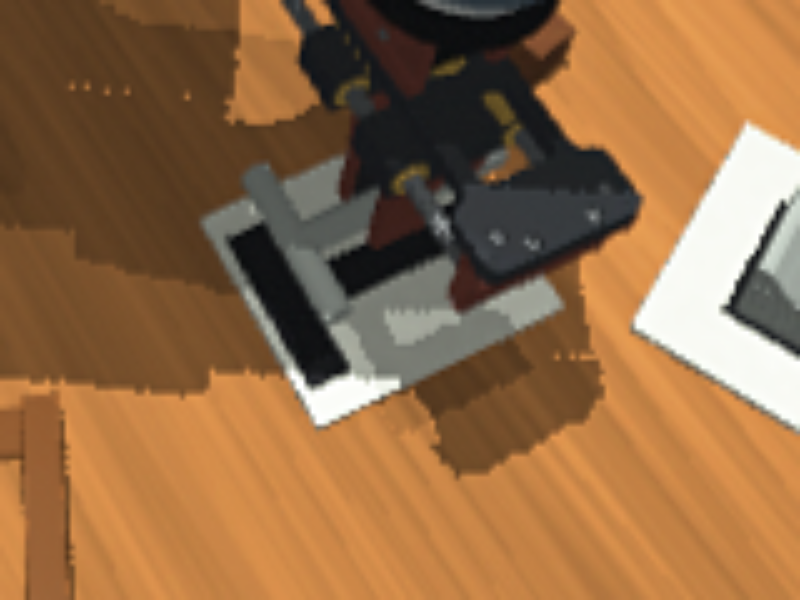

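View pics/w10.png

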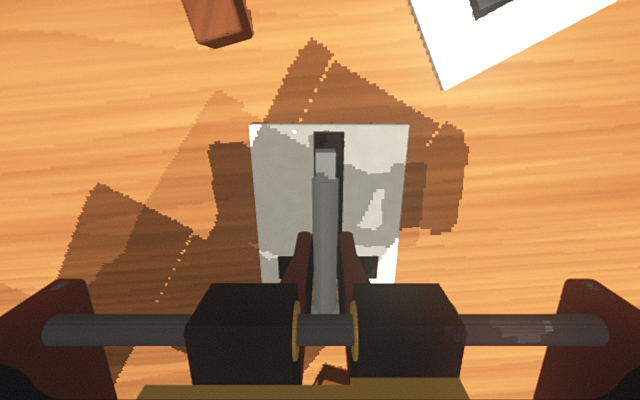

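The key hangs parallel over its T, the right way round. Lowering with the small correction.

```bash
python3 -m crank '[{"travel":[0.02,0.05,0.3],"turn":-0.1},{"travel":[0,0,0.3],"turn":0},{"travel":[0,0,0.15],"turn":0},{"travel":[0,0,0],"turn":0}]' -1; python3 go.py 399.7 -290.3 24.6 -93.8
```

```text
t: 38.55
ee_pos: [401.8, -286.4, 28.5]
orientation: [3.137, -0.095, -0.081]
ft_force: [-0.3, 0.0, -1.7]
width: 13.1
t 38.55 pos [ 401.8 -286.4   28.5] Yang -93.5 tilt 0.052 w 13.1 F [-0.3  0.  -1.7] q6 1.05
toolz [-0.052 -0.001 -0.999]
turn(0.1rad) 0.06  then travel units(50mm) [-0.033  0.081  0.08 ]
```

```bash
python3 -m crank '[{"travel":[-0.03,0.08,0.02],"turn":0},{"travel":[0,0,0.02],"turn":0}]' -1; python3 go.py 399.7 -290.3 24.6 -93.8; python3 -m crank '[{"travel":[0,0,0.05],"turn":0},{"travel":[0,0,0],"turn":0}]' -1; python3 go.py 399.7 -290.3 24.6 -93.8
```

```text
t: 38.75
ee_pos: [400.5, -289.8, 27.0]
orientation: [3.137, -0.093, -0.081]
ft_force: [-0.5, -0.4, -0.9]
width: 13.4
t 38.75 pos [ 400.5 -289.8   27. ] Yang -93.4 tilt 0.052 w 13.4 F [-0.5 -0.4 -0.9] q6 1.05
toolz [-0.051 -0.001 -0.999]
turn(0.1rad) 0.07  then travel units(50mm) [-0.013  0.01   0.048]
t: 38.95
ee_pos: [400.8, -290.2, 25.1]
orientation: [3.136, -0.093, -0.079]
ft_force: [0.3, 0.4, -2.0]
width: 13.2
t 38.95 pos [ 400.8 -290.2   25.1] Yang -93.4 tilt 0.050 w 13.2 F [ 0.3  0.4 -2. ] q6 1.05
toolz [-0.05  -0.002 -0.999]
turn(0.1rad) 0.07  then travel units(50mm) [-0.022  0.004  0.01 ]
```

```bash
python3 -m crank '[{"travel":[-0.02,0,0.02],"turn":0},{"travel":[0,0,0.01],"turn":0}]' -1; python3 -m crank '[{"travel":[0,0,0.02],"turn":0},{"travel":[0,0,0.02],"turn":0}]' -1
```

```text
t: 39.15
ee_pos: [400.6, -290.4, 24.6]
orientation: [3.135, -0.094, -0.076]
ft_force: [-1.0, 2.9, 6.1]
width: 13.5
t: 39.35
ee_pos: [400.6, -290.3, 24.5]
orientation: [3.135, -0.095, -0.075]
ft_force: [-2.1, 3.7, 15.1]
width: 13.5
```

Firm contact (15 N). Releasing gently and retreating.

```bash
python3 -m crank '[{"travel":[0,0,-0.01],"turn":0},{"travel":[0,0,0],"turn":0},{"travel":[0,0,0],"turn":0}]' -0.1;  python3 -m crank '[{"travel":[0,0,-0.2],"turn":0},{"travel":[0,0,-0.5],"turn":0},{"travel":[0,0,-0.6],"turn":0},{"travel":[0,0,-0.6],"turn":0},{"travel":[0,0,-0.6],"turn":0},{"travel":[0,0,-0.6],"turn":0}]' 0;  python3 -c "
from h import *
print(ctrl.get_obs()['ee_pos'],ctrl.get_obs()['t'])
grab('wrist','w11'); a=grab('side','d14');cv2.imwrite('pics/d14c.png',cv2.resize(a[250:370,290:450],None,fx=5,fy=5))"
```

```text
t: 39.65
ee_pos: [400.8, -290.7, 25.9]
orientation: [3.134, -0.095, -0.073]
ft_force: [-0.2, -0.2, -0.5]
width: 33.5
t: 40.25
ee_pos: [405.7, -288.5, 184.4]
orientation: [-3.139, 0.095, 0.086]
ft_force: [0.4, 0.0, -0.6]
width: 44.0
[ 405.67086644 -288.45846144  184.44279381] 40.25
```

View pics/d14c.png

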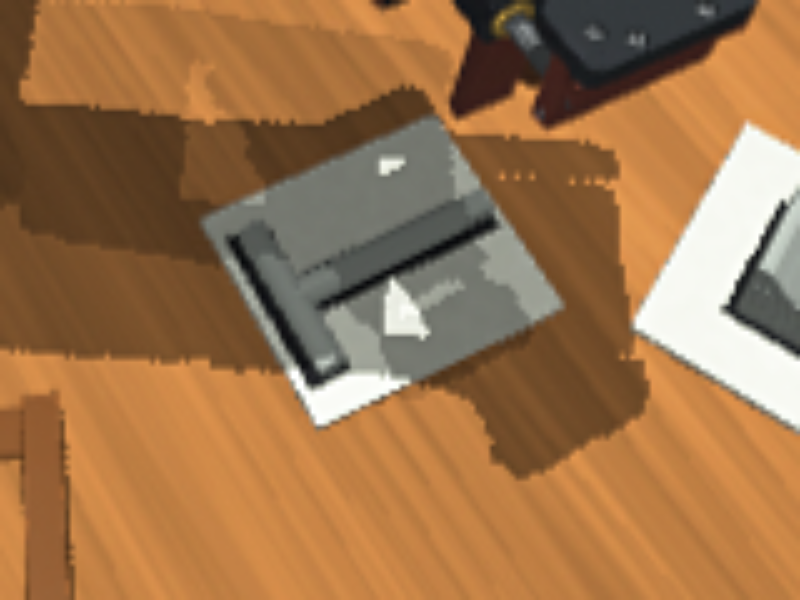

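View pics/w11.png

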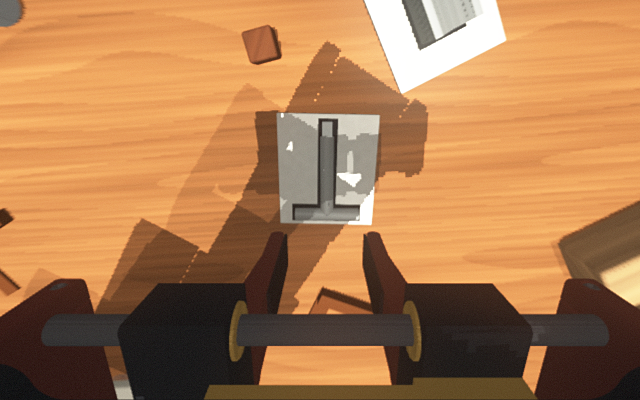

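The key lies centred in its T. One last look at all the pads, the tin and the dowel before I hand in.

```bash
python3 -c "
from h import *
a=grab('scene','s9');cv2.imwrite('pics/s9c.png',cv2.resize(a[170:300,140:400],None,fx=3,fy=3,interpolation=cv2.INTER_CUBIC))"
```

```text
(no output)
```

View pics/s9c.png

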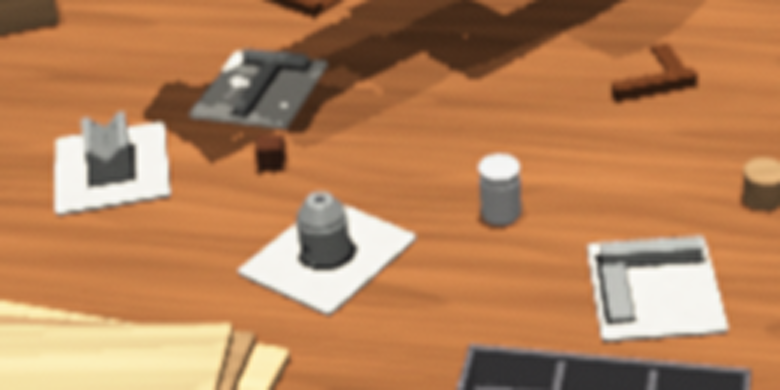

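The scene view shows all four tools on their silhouettes. The tin at (306,226) and the dowel at (395,225) stand where they did. Handing in.

```bash
python3 -c "
from h import *
print(workorder.close_job())"
```

```text
the job is handed in; nothing more can be done
None
```

I put the chuck, square, V-block and key back on their own pads and handed the job in at about 40 s of the 118 s allowed. Each tool was lowered until the wrist force showed contact, then released. No verdict was reported.

**Last checks:**
- **Chuck:** measured at (659.2, -147.6) mm, against (659.5, -147.5) for the centre of its disc.
- **Square, V-block and key:** each lies inside its silhouette with black showing round it, parallel to it and the right way round. I judged these from the side and wrist pictures rather than measuring them again.
- **Tin and dowel:** both stand where they were in the last scene picture, judged by eye.

**What went less than smoothly:**
- **Tool tilt:** the tool drifted off vertical by up to 0.09 rad on the way. It was nearly the same at each pick and place, so the tools still went down flat.
- **V-block release:** the force reading wavered just before I let go, so it may have settled by about 1 mm.
- **Key grip:** my first grip on the key was too high, so I gripped it again lower. The fingertips briefly pressed on the bench with about 25 N.

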